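True the folded box shells with the square and tray them

TASK

The back leaf of each silver box shell on the bench was folded a little too far and leans in. Hold the toolmaker's square with its stock flat on the shell's floor and press it into the fold until the leaf stands true, flush against the blade with no gap; bend the leaves with the square only, never with the fingers. In the end all leaves must be true, the square must stand upright on the middle of its leather pad again, and each shell must be set upright in an empty cell of its own in the divided tray, flat on the floor and clear of the dividers, without disturbing the finished boxes already there or the other tools.

Things in the scene. Friction and masses are not known exactly. Their poses are not given: they have to be found in the camera images.
- shell1_mid (a point): silver box shell 1 of up to four alike (None if absent), 56 mm deep (x) x 60 wide (y) x 38 high, about 0.4 kg, of 4 mm sheet: flat floor (its top 4 mm above the underside), two fixed sides at y = +-26 to 30 mm, open at the front (-x), a scored leaf folded up at the back between the sides. This point: centre, 19 mm above the underside. Axes: x from the open front to the leaf, z up. Best lifted across the two fixed sides
- leaf1 (a joint): lean of shell 1's back leaf (51 wide, 34 high, 4 thick; fold line 24 mm from the shell's centre along +x, 4 mm above its underside): 0 = square to the floor, inner face then at x = +24 mm; positive = leans inwards, rad. Starts at 0.1 to 0.19, stays where it is bent. About 1 N at its top edge bends it, about 2 N slides the shell; pressing on once flush only slides the shell
- shell2_mid (a point): silver box shell 2 of up to four alike (None if absent), 56 mm deep (x) x 60 wide (y) x 38 high, about 0.4 kg, of 4 mm sheet: flat floor (its top 4 mm above the underside), two fixed sides at y = +-26 to 30 mm, open at the front (-x), a scored leaf folded up at the back between the sides. This point: centre, 19 mm above the underside. Axes: x from the open front to the leaf, z up. Best lifted across the two fixed sides
- leaf2 (a joint): lean of shell 2's back leaf (51 wide, 34 high, 4 thick; fold line 24 mm from the shell's centre along +x, 4 mm above its underside): 0 = square to the floor, inner face then at x = +24 mm; positive = leans inwards, rad. Starts at 0.1 to 0.19, stays where it is bent. About 1 N at its top edge bends it, about 2 N slides the shell; pressing on once flush only slides the shell
- shell3_mid (a point): silver box shell 3 of up to four alike (None if absent), 56 mm deep (x) x 60 wide (y) x 38 high, about 0.4 kg, of 4 mm sheet: flat floor (its top 4 mm above the underside), two fixed sides at y = +-26 to 30 mm, open at the front (-x), a scored leaf folded up at the back between the sides. This point: centre, 19 mm above the underside. Axes: x from the open front to the leaf, z up. Best lifted across the two fixed sides
- leaf3 (a joint): lean of shell 3's back leaf (51 wide, 34 high, 4 thick; fold line 24 mm from the shell's centre along +x, 4 mm above its underside): 0 = square to the floor, inner face then at x = +24 mm; positive = leans inwards, rad. Starts at 0.1 to 0.19, stays where it is bent. About 1 N at its top edge bends it, about 2 N slides the shell; pressing on once flush only slides the shell
- shell4_mid (a point): silver box shell 4 of up to four alike (None if absent), 56 mm deep (x) x 60 wide (y) x 38 high, about 0.4 kg, of 4 mm sheet: flat floor (its top 4 mm above the underside), two fixed sides at y = +-26 to 30 mm, open at the front (-x), a scored leaf folded up at the back between the sides. This point: centre, 19 mm above the underside. Axes: x from the open front to the leaf, z up. Best lifted across the two fixed sides
- leaf4 (a joint): lean of shell 4's back leaf (51 wide, 34 high, 4 thick; fold line 24 mm from the shell's centre along +x, 4 mm above its underside): 0 = square to the floor, inner face then at x = +24 mm; positive = leans inwards, rad. Starts at 0.1 to 0.19, stays where it is bent. About 1 N at its top edge bends it, about 2 N slides the shell; pressing on once flush only slides the shell
- square_mid (a point): steel toolmaker's square standing on its stock, 0.36 kg: stock 96 long (x) x 22 wide x 24 mm high, blade 20 x 6 mm rising at the +x end to 70 mm above the underside, its outer edge flush with the stock's end. This point: the middle of the stock, 12 mm above the underside; hold it across the stock some 26 mm behind this point (towards -x), so that the fingers stay outside the shell. x runs towards the blade, z up along the blade
- square_heel (a point): the square's outer corner (right angle): lower edge of the stock's +x end, below the blade's outer edge; axes as above. Between the sides of a shell there is room of 52 mm for the 22 mm stock, whose rear stands out of the open front
- pad: the square's leather pad, fixed to the bench, 150 (x) x 90 (y) x 3 mm; origin at the centre of its underside
- tray: shallow wooden tray, fixed, 244 (x) x 212 (y) x 18 mm high, floor 4 mm thick, divided by 4 mm walls as high as its rim into 3 x 2 cells of 76 (x) x 100 (y) mm, their centres at x = -80, 0, 80 mm and y = -52, 52 mm from the tray's centre; origin at the centre of its underside
- lidded1_mid (a point): finished silver box with lid and brass knob, 60 x 64 x 54 mm, standing in the tray's cell at x = -80, y = 52 mm (None if absent; one or two of the six are there); centre, 21 mm above its underside
- lidded2_mid (a point): finished silver box with lid and brass knob, 60 x 64 x 54 mm, standing in the tray's cell at x = -80, y = -52 mm (None if absent; one or two of the six are there); centre, 21 mm above its underside
- lidded3_mid (a point): finished silver box with lid and brass knob, 60 x 64 x 54 mm, standing in the tray's cell at x = 0, y = 52 mm (None if absent; one or two of the six are there); centre, 21 mm above its underside
- lidded4_mid (a point): finished silver box with lid and brass knob, 60 x 64 x 54 mm, standing in the tray's cell at x = 0, y = -52 mm (None if absent; one or two of the six are there); centre, 21 mm above its underside
- lidded5_mid (a point): finished silver box with lid and brass knob, 60 x 64 x 54 mm, standing in the tray's cell at x = 80, y = 52 mm (None if absent; one or two of the six are there); centre, 21 mm above its underside
- lidded6_mid (a point): finished silver box with lid and brass knob, 60 x 64 x 54 mm, standing in the tray's cell at x = 80, y = -52 mm (None if absent; one or two of the six are there); centre, 21 mm above its underside
- file: bystander: half-round file with wooden handle, 220 mm long; origin at its underside
- hammer: bystander: small hammer, 210 mm long; origin at its underside
- fluxjar: bystander: amber glass jar with white cap, 52 mm wide, 65 high; origin at its underside
- pliers: bystander: pliers with blue grips, 170 mm long, 13 high; origin at its underside
- ringclamp: bystander: wooden ring clamp, 130 x 26 x 23 mm; origin at its underside
Mind the look-alikes: they are no part of the job. What is shaped like the part that bears shell3_mid but purple is not meant. Leave any black look-alike of the part that bears shell2_mid alone.

How it is judged (in metres and radians):
On the way:
1. the square is pressed flush into the fold of a shell, stock on its floor and leaf flush on the blade, and with that the last leaf is true (((x of square_heel in the frame of shell1_mid between 0.0215 and 0.0255 m and z of square_heel in the frame of shell1_mid between -0.0165 and -0.0125 m and angle between the z axis of square_heel and the z axis of leaf1_top, either way round below 0.035 rad and angle between the x axis of square_heel and the x axis of shell1_mid, either way round below 0.1 rad and contact force between square and leaf1 above 0.3 N) or (x of square_heel in the frame of shell2_mid between 0.0215 and 0.0255 m and z of square_heel in the frame of shell2_mid between -0.0165 and -0.0125 m and angle between the z axis of square_heel and the z axis of leaf2_top, either way round below 0.035 rad and angle between the x axis of square_heel and the x axis of shell2_mid, either way round below 0.1 rad and contact force between square and leaf2 above 0.3 N) or (x of square_heel in the frame of shell3_mid between 0.0215 and 0.0255 m and z of square_heel in the frame of shell3_mid between -0.0165 and -0.0125 m and angle between the z axis of square_heel and the z axis of leaf3_top, either way round below 0.035 rad and angle between the x axis of square_heel and the x axis of shell3_mid, either way round below 0.1 rad and contact force between square and leaf3 above 0.3 N) or (x of square_heel in the frame of shell4_mid between 0.0215 and 0.0255 m and z of square_heel in the frame of shell4_mid between -0.0165 and -0.0125 m and angle between the z axis of square_heel and the z axis of leaf4_top, either way round below 0.035 rad and angle between the x axis of square_heel and the x axis of shell4_mid, either way round below 0.1 rad and contact force between square and leaf4 above 0.3 N)) and value of joint leaf1 between -0.035 and 0.035 rad and value of joint leaf2 between -0.035 and 0.035 rad and value of joint leaf3 between -0.035 and 0.035 rad and value of joint leaf4 between -0.035 and 0.035 rad), for 0.2 s.
At the end, for the whole second after the job is handed in: Every shell present stands flat in a tray cell of its own (centre within 25 mm of the cell's centre both ways) with its leaf within 2 degrees of square, and the square stands upright on its pad, its middle within 30 mm of the pad's; all at rest (value of joint leaf1 between -0.035 and 0.035 rad and (x of shell1_mid in the frame of tray between -0.105 and -0.055 m or x of shell1_mid in the frame of tray between -0.025 and 0.025 m or x of shell1_mid in the frame of tray between 0.055 and 0.105 m) and (y of shell1_mid in the frame of tray between -0.077 and -0.027 m or y of shell1_mid in the frame of tray between 0.027 and 0.077 m) and z of each of shell1_mid, shell2_mid, shell3_mid, shell4_mid in the frame of tray below 0.027 m and angle between each of shell1_mid, shell2_mid, shell3_mid, shell4_mid, square_mid's own z axis and vertical below 0.06 rad and linear speed of each of shell1, shell2, shell3, shell4, square below 0.02 m/s and value of joint leaf2 between -0.035 and 0.035 rad and (x of shell2_mid in the frame of tray between -0.105 and -0.055 m or x of shell2_mid in the frame of tray between -0.025 and 0.025 m or x of shell2_mid in the frame of tray between 0.055 and 0.105 m) and (y of shell2_mid in the frame of tray between -0.077 and -0.027 m or y of shell2_mid in the frame of tray between 0.027 and 0.077 m) and value of joint leaf3 between -0.035 and 0.035 rad and (x of shell3_mid in the frame of tray between -0.105 and -0.055 m or x of shell3_mid in the frame of tray between -0.025 and 0.025 m or x of shell3_mid in the frame of tray between 0.055 and 0.105 m) and (y of shell3_mid in the frame of tray between -0.077 and -0.027 m or y of shell3_mid in the frame of tray between 0.027 and 0.077 m) and value of joint leaf4 between -0.035 and 0.035 rad and (x of shell4_mid in the frame of tray between -0.105 and -0.055 m or x of shell4_mid in the frame of tray between -0.025 and 0.025 m or x of shell4_mid in the frame of tray between 0.055 and 0.105 m) and (y of shell4_mid in the frame of tray between -0.077 and -0.027 m or y of shell4_mid in the frame of tray between 0.027 and 0.077 m) and horizontal distance between square_mid and pad below 0.03 m and z of square_mid in the frame of pad below 0.019 m); the robot touches nothing.
It fails at once if a leaf that is out of true is pushed with the fingers ((value of joint leaf1 above 0.06 rad and contact force between leaf1 and the fingers above 1 N) or (value of joint leaf2 above 0.06 rad and contact force between leaf2 and the fingers above 1 N) or (value of joint leaf3 above 0.06 rad and contact force between leaf3 and the fingers above 1 N) or (value of joint leaf4 above 0.06 rad and contact force between leaf4 and the fingers above 1 N)).
It fails at once if a tool lying on the bench, or a finished box in the tray, is moved more than 30 mm (distance of any of file, hammer, fluxjar, pliers, ringclamp, lidded1_mid, lidded2_mid, lidded3_mid, lidded4_mid, lidded5_mid, lidded6_mid from where it was at the start of the episode above 0.03 m).
Of shell1, shell2, shell3, shell4 only 3 to 4 are there at a start; the rules pass over those that are not, and their reading is None.
Of lidded1, lidded2, lidded3, lidded4, lidded5, lidded6 only 1 to 2 are there at a start; the rules pass over those that are not, and their reading is None.
At some moment in a run one of shell1, shell2, shell3, shell4 may be knocked a few centimetres aside while the robot is not near it.
It also fails if it takes over 210 s, if anything falls off the work surface, if the arm or the gripper's body presses on something with over 40 N, if the wrist force passes 120 N, or if a joint passes its speed limit or range.

ROBOT

A 6-joint arm with a two-finger parallel gripper is mounted at the origin on the work surface. World frame = base frame: x ahead of the robot, y to its left, z up, the work surface at z = 0. Lengths are in m, angles in degrees, forces in N, time in s.
With the tool pointing down it reaches from about 0.3 to 0.875 m from the base axis. Payload 4.2 kg.
Tool frame: the origin (TCP) lies midway between the tips of the shut fingers; the grasp point (between the pads) lies 19 mm behind it; z points along the fingers, y is the line along which they close (so a half turn about z gives the same grasp; the last joint's range is limited). The gripper opens to 85 mm and grips with 20 to 120 N. Pads are 22 mm wide; open, the fingers measure 114 mm over their backs; the gripper's body (76 mm by 85 mm) begins 54 mm behind the grasp point. The pads swing forward as they close: fully open they stand 13 mm farther back than shut.
Start: joints at [63.541, 18.312, 89.639, -0, 72.044, -1.146], TCP at [0.246, 0.52, 0.202] pointing down, gripper open.
Joint ranges: [-177.97, 177.97], [-48.28, 115.42], [12.27, 149.76], [-77.06, 257.06], [2.81, 150.46], [-146.56, 146.56]. Speed limits (degrees/s): [147.25, 147.25, 180, 180, 180, 180].

INTERFACE

Orientations are given as a 3x3 rotation matrix whose columns are the frame's x, y, z axes.
In Python, from plant import bot gives the robot as it stands.
- The arm moves only by the tool servo_tool, never from a script. Its argument "moves" is text: rows parted by semicolons, each of 7 numbers parted by spaces: the shift along the world's x, y, z each as a share of 800 mm, from -1 to 1, then the turn, a rotation vector about the world's x, y, z each as a share of 0.5 rad, from -1 to 1, then the closure, from 0 (fully open) to 1 (shut). A call has 1 to 20 rows; each row is the pose to reach, as a shift and turn from the pose commanded when the call began; what a row does not reach only later rows make up. A row lasts 1/10 s, in which the tool goes at most 50 mm and 8.59 degrees, less where a joint would pass 70% of its speed; a pose out of reach is approached as far as the arm can. A call with a number of a shift or a turn outside -1 to 1 is refused whole. A call with a gripper value outside its range is refused whole. The fingers move at their own pace and stop on an object; the grip force is fixed at half the most. Time passes only in rows, so rows that repeat a pose let the fingers close. It gives the time, the measured TCP pose, the force, the opening and the grip force at its end, in the units of the state.
- bot.get_obs(): the state, without advancing time (a new reading comes with each control period).
- bot.camera(name): name is "side" or "top" or "wrist"; returns a dict with "pixels" (384x512x3 uint8, red, green, blue), "K" (3x3 intrinsics, pixels), "dist" ([k1, k2, p1, p2, k3] as OpenCV has them; the pictures are not rectified), "view" (4x4, takes a point from world to camera coordinates). Camera axes: x right, y up, looking along -z (the intrinsics and any distortion apply to the point x, -y, -z); pixel columns grow to the right and rows downward; lengths in m; the calibration is good to about 2 mm. A picture is of the moment at which its call begins. There is no depth.
- bot.finish_job(): hands the job in; it is judged then, once.
Trained networks look in a picture, given as the dict that the camera call returned (one of the last four; its "shot" number tells which), for a name from the list of things; names that differ only in an ending like _2 or _b are one class to them, and where a whole thing is asked for, a point or a joint stands for the part that bears it (a point fixed in the world has none). Each returns a list of dicts, best first, with "p" (0 to 1); they miss things now and then, are a little off and sometimes report something else, mostly with a low value. They report only what shows in the picture. A call takes as long as a camera call. They do not tell look-alikes from the thing itself.
- bot.silhouettes(picture, thing): "mask" (384x512 bool, what is visible of it) and "xy" ([column, row] in pixels, amid what is visible of it).
The state is a dict: "t": time; "joint_pos": joint angles; "dq": joint speeds; "effort": joint torques, N m; "eef_pos": TCP position; "tool_rot": TCP orientation; "contact_force": force on the tool from outside, world axes, zero at the start; "torque": the same for the moment, N m; "grip_width": finger opening in m; "finger_force": force on a finger pad.
Only numpy, scipy, OpenCV 4.12 (cv2) and the standard library are available. Lean on these libraries where they do the work, as an engineer would, in place of code of your own. Each camera call takes 0.05 s, during which the arm holds its last target. There are 200 camera calls.

## Working session

There is one attempt and no reset: what is moved stays moved. The work goes in short steps, Python scripts to look and compute and a tool call to move; the robot and the scene stay as the last step left them, time stands still between calls to the robot, and variables do not carry over. Pictures are saved under pics/ and viewed, at most 14 in all, crops included, and the job is handed in when it is done.

Besides the shell and the picture viewer there is one more tool, called after ">>>" by a JSON object that holds its "name" and its "arguments". servo_tool: Moves the arm, as the interface text tells. Its arguments: {"type":"object","properties":{"moves":{"type":"string"}},"required":["moves"]}

```bash
ls; mkdir -p pics
python3 - <<'E'
from plant import bot
import cv2,numpy as np
o=bot.get_obs();print({k:np.round(v,3).tolist() for k,v in o.items()})
for n in("top","side"):
    c=bot.camera(n);cv2.imwrite(f"pics/{n}0.png",cv2.resize(c["pixels"][:,:,::-1],(800,600),interpolation=cv2.INTER_CUBIC))
    print(n,c["K"].tolist(),np.round(c["dist"],4).tolist(),np.round(c["view"],3).tolist(),c["shot"])
    for t in("shell1_mid","square_mid","pad","tray","lidded1_mid","leaf1"):
        for r in bot.silhouettes(c,t): print(t,round(r["p"],2),np.round(r["xy"]).tolist(),int(r["mask"].sum()))
E
```

```text
pics
{'t': 0.0, 'joint_pos': [63.542, 18.351, 89.706, -0.0, 72.044, -1.145], 'dq': [-0.064, -0.042, -0.124, -0.017, 0.088, 0.028], 'effort': [-0.001, -41.552, -23.417, -0.0, 0.008, 0.0], 'eef_pos': [0.246, 0.519, 0.201], 'tool_rot': [[-0.904, 0.428, -0.001], [0.428, 0.904, -0.002], [0.0, -0.002, -1.0]], 'contact_force': [-0.313, -0.517, -0.928], 'torque': [0.061, 0.012, 0.063], 'finger_force': 0.0, 'grip_width': 0.085}
top [[374.9552327385592, 0.0, 250.83809131561205], [0.0, 374.9552327385592, 189.61485496980407], [0.0, 0.0, 1.0]] [-0.1186, 0.0, 0.0, 0.0, 0.0] [[0.005, -1.0, -0.023, 0.065], [0.993, 0.002, 0.119, -0.562], [-0.119, -0.024, 0.993, -0.958], [0.0, 0.0, 0.0, 1.0]] 1
shell1_mid 0.74 [165.0, 210.0] 537
shell1_mid 0.65 [383.0, 211.0] 6364
shell1_mid 0.27 [408.0, 213.0] 610
square_mid 0.82 [110.0, 211.0] 330
square_mid 0.39 [322.0, 142.0] 509
pad 0.93 [116.0, 209.0] 1239
tray 0.96 [383.0, 209.0] 6435
leaf1 0.65 [314.0, 187.0] 69
side [[492.4637302350653, 0.0, 246.07493586576726], [0.0, 492.4637302350653, 185.24095802090224], [0.0, 0.0, 1.0]] [0.0225, 0.0, 0.0, 0.0, 0.0] [[0.693, -0.721, -0.004, -0.347], [0.523, 0.499, 0.691, -0.359], [-0.497, -0.48, 0.723, -1.289], [0.0, 0.0, 0.0, 1.0]] 2
shell1_mid 0.57 [185.0, 167.0] 373
shell1_mid 0.54 [161.0, 150.0] 555
square_mid 0.32 [253.0, 240.0] 360
pad 0.58 [160.0, 151.0] 519
pad 0.52 [338.0, 278.0] 596
tray 0.79 [324.0, 270.0] 5342
lidded1_mid 0.61 [339.0, 279.0] 665
leaf1 0.61 [190.0, 163.0] 68
leaf1 0.55 [231.0, 165.0] 46
leaf1 0.39 [186.0, 113.0] 61
```

View pics/top0.png

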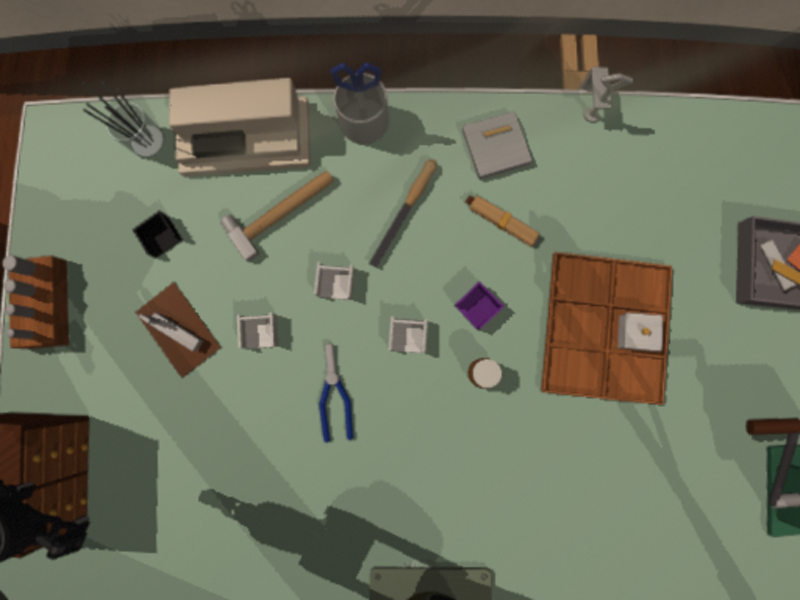

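View pics/side0.png

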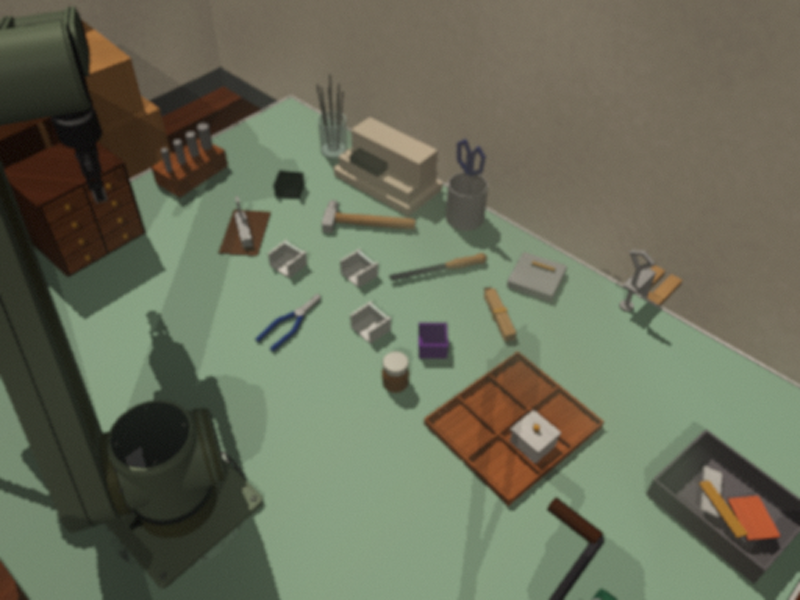

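The top view shows three silver shells at (256,330), (333,281) and (407,335) in the enlarged picture. The square is on its pad at (178,333), the tray at (607,328) with one finished box at (642,331), and the black and purple look-alikes at (157,233) and (480,305). The side view agrees.

```bash
cat > h.py <<'E'
import numpy as np,cv2
F=np.diag([1.,-1,-1])
def rt(c):
    V=np.array(c["view"]);return F@V[:3,:3],F@V[:3,3]
def proj(c,P):
    R,t=rt(c);return cv2.projectPoints(np.array(P,float).reshape(-1,1,3),cv2.Rodrigues(R)[0],t,np.array(c["K"]),np.array(c["dist"]))[0][:,0]
def plane(c,uv,h):
    R,t=rt(c);n=cv2.undistortPoints(np.array(uv,float).reshape(-1,1,2),np.array(c["K"]),np.array(c["dist"]))[:,0]
    d=np.c_[n,np.ones(len(n))]@R;o=-R.T@t
    return o+d*((h-o[2])/d[:,2])[:,None]
def tri(cs,uvs):
    A=[];b=[]
    for c,uv in zip(cs,uvs):
        p=plane(c,[uv],0)[0];R,t=rt(c);o=-R.T@t;d=(p-o)/np.linalg.norm(p-o);M=np.eye(3)-np.outer(d,d);A.append(M);b.append(M@o)
    return np.linalg.lstsq(np.vstack(A),np.hstack(b),rcond=None)[0]
E
python3 - <<'E'
from h import *
from plant import bot
c=bot.camera("top");s=bot.camera("side");w=bot.camera("wrist")
f=lambda L:np.array(L)/1.5625
for n,a,b in[("A",(256,330),(288,258)),("B",(333,281),(359,268)),("C",(407,335),(371,323)),("sq",(178,333),(243,230)),("traymid",(607,328),(514,425)),("jar",(487,373),(397,360)),("lid",(645,330),(537,428))]:
    print(n,np.round(plane(c,[f(a)],.02)[0],3),np.round(tri([c,s],[f(a),f(b)]),3))
tr=f([(553,255),(672,267),(663,403),(543,390)]);print("tray",np.round(plane(c,tr,.018)[:,:2],3).tolist())
pd=f([(177,283),(219,343),(182,377),(137,312)]);print("pad",np.round(plane(c,pd,.003)[:,:2],3).tolist())
for n,a in[("pliers",(335,400)),("purple",(480,305)),("file",(405,212)),("hammer",(240,235))]:print(n,np.round(plane(c,[f(a)],.0)[0],3))
R,t=rt(w);o=bot.get_obs();Rt=o["tool_rot"];print("wristcam in tool",np.round(Rt.T@(-R.T@t-o["eef_pos"]),4),np.round(R@Rt,3).tolist(),np.array(w["K"]).round(1).tolist(),w["dist"])
cv2.imwrite("pics/crop.png",cv2.resize(c["pixels"][165:260,75:300,::-1],(800,338),interpolation=cv2.INTER_CUBIC))
E
```

```text
A [0.504 0.302 0.02 ] [0.506 0.3   0.019]
B [0.59  0.169 0.02 ] [0.592 0.168 0.016]
C [0.497 0.041 0.02 ] [0.499 0.039 0.015]
sq [0.498 0.441 0.02 ] [0.499 0.441 0.017]
traymid [ 0.509 -0.303  0.02 ] [ 0.512 -0.311  0.001]
jar [ 0.433 -0.095  0.02 ] [ 0.436 -0.09   0.066]
lid [ 0.505 -0.371  0.02 ] [ 0.505 -0.36   0.05 ]
tray [[0.636, -0.213], [0.617, -0.427], [0.38, -0.4], [0.404, -0.19]]
pad [[0.588, 0.454], [0.482, 0.372], [0.421, 0.437], [0.536, 0.527]]
pliers [0.385 0.165 0.   ]
purple [ 0.551 -0.086  0.   ]
file [0.717 0.045 0.   ]
hammer [0.676 0.342 0.   ]
wristcam in tool [ 0.082  -0.0012 -0.1723] [[-0.001, 1.0, 0.0], [-0.948, -0.001, -0.317], [-0.317, -0.0, 0.948]] [[315.1, 0.0, 252.1], [0.0, 315.1, 190.2], [0.0, 0.0, 1.0]] [-0.07506787  0.          0.          0.          0.        ]
```

View pics/crop.png

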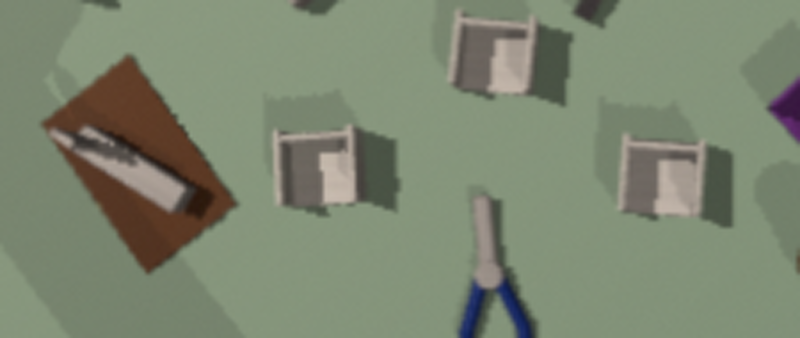

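The crop shows each shell's leaf at the far (+x) side and its front open towards the robot. The square's blade is at its upper-left end. Next is a closer look with the wrist camera.

>>> {"name": "servo_tool", "arguments": {"moves": "0.12 -0.14 0.06 0 0 0.44 0; 0.24 -0.275 0.06 0 0 0.88 0; 0.24 -0.275 0.06 0 0 0.88 0; 0.24 -0.275 0.06 0 0 0.88 0; 0.24 -0.275 0.06 0 0 0.88 0; 0.24 -0.275 0.06 0 0 0.88 0; 0.24 -0.275 0.06 0 0 0.88 0; 0.24 -0.275 0.06 0 0 0.88 0; 0.24 -0.275 0.06 0 0 0.88 0; 0.24 -0.275 0.06 0 0 0.88 0"}}

```text
t: 1.85
eef_pos: [0.4368, 0.3009, 0.2499]
tool_rot: [[-1.0, -0.0, -0.001], [-0.0, 1.0, 0.0], [0.001, 0.0, -1.0]]
contact_force: [0.0, 0.5, -0.5]
grip_width: 0.0856
finger_force: 0.0
```

Run:
```python
from h import *
from plant import bot
c=bot.camera("wrist");im=c["pixels"][:,:,::-1].copy()
o=bot.get_obs();print(o["t"],np.round(o["eef_pos"],4),np.round(o["tool_rot"],3).tolist(),o["contact_force"])
for t,col in(("shell1_mid",(0,0,255)),("square_mid",(255,0,0)),("pad",(0,255,255))):
    for r in bot.silhouettes(c,t):
        print(t,round(r["p"],2),np.round(r["xy"]).tolist(),int(r["mask"].sum()))
        if r["p"]>.4: cv2.drawContours(im,cv2.findContours(r["mask"].astype(np.uint8),0,2)[0],-1,col,1)
cv2.imwrite("pics/w1.png",cv2.resize(im,(800,600),interpolation=cv2.INTER_CUBIC))
```

```text
1.9 [0.4368 0.3009 0.2499] [[-1.0, -0.0, -0.001], [-0.0, 1.0, 0.0], [0.001, 0.0, -1.0]] [0.63018659 0.63315682 0.21843855]
shell1_mid 0.72 [358.0, 187.0] 4662
shell1_mid 0.57 [251.0, 201.0] 2001
shell1_mid 0.15 [115.0, 274.0] 43
square_mid 0.87 [364.0, 200.0] 1426
square_mid 0.24 [248.0, 313.0] 2581
pad 0.66 [360.0, 185.0] 4635
pad 0.5 [158.0, 110.0] 2373
pad 0.21 [12.0, 313.0] 483
```

View pics/w1.png

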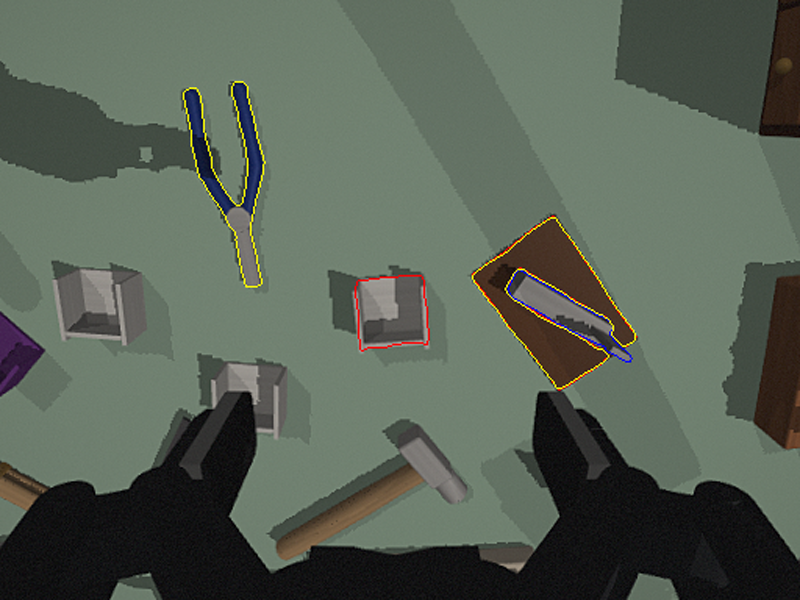

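The wrist view shows shell A outlined at (392,312) in the enlarged picture, shell B partly hidden at (248,397) and shell C at (98,303). The square is outlined, with its blade end at (620,352). I'll fit the models to these masks.

```bash
cat >> h.py <<'E'
from scipy.optimize import minimize
SHELL=[((-28,28),(-30,30),(0,4)),((-28,28),(26,30),(0,38)),((-28,28),(-30,-26),(0,38)),((24,28),(-25.5,25.5),(4,38))]
SQUARE=[((-48,48),(-11,11),(0,24)),((28,48),(-3,3),(0,70))]
TRAY=[((-122,122),(-106,106),(0,18))]
PAD=[((-75,75),(-45,45),(0,3))]
def corners(parts):
    return [np.array([(x,y,z) for x in a for y in b for z in d])/1e3 for a,b,d in parts]
def render(c,parts,p,z,S=4,shape=(384,512)):
    im=np.zeros((shape[0]*S,shape[1]*S),np.uint8);co,si=np.cos(p[2]),np.sin(p[2])
    for P in corners(parts):
        W=np.c_[P[:,0]*co-P[:,1]*si+p[0],P[:,0]*si+P[:,1]*co+p[1],P[:,2]+z]
        uv=((proj(c,W)+.5)*S-.5);cv2.fillConvexPoly(im,cv2.convexHull(np.round(uv*16).astype(np.int32)),1,shift=4)
    return im
def fit(views,parts,p0,z,occ=None):
    S=4;M=[cv2.resize(m.astype(np.uint8),None,fx=S,fy=S,interpolation=cv2.INTER_NEAREST) for _,m in views]
    def f(q):
        s=0
        for (c,_),m in zip(views,M):
            r=render(c,parts,q*[1,1,10],z);s+=1-(r&m).sum()/max(1,(r|m).sum())
        return s/len(M)
    q0=np.array(p0)/[1,1,10]
    best=None
    for st in(.01,.004):
        r=minimize(f,q0,method="Nelder-Mead",options=dict(initial_simplex=np.vstack([q0]+[q0+st*e for e in np.eye(3)]),xatol=1e-4,fatol=1e-4,maxfev=150));q0=r.x
    return r.x*[1,1,10],1-r.fun
def find(bot,c,name,P,tol=15):
    u=proj(c,[P])[0];L=[r for r in bot.silhouettes(c,name) if np.linalg.norm(np.array(r["xy"])-u)<tol]
    L=[r for r in L if r["p"]>.05];return L
E
python3 - <<'E'
from h import *
from plant import bot
c=bot.camera("wrist")
a=find(bot,c,"shell1_mid",(.505,.301,.015));print(len(a))
q=find(bot,c,"square_mid",(.499,.441,.015),25);print(len(q))
pd=find(bot,c,"pad",(.507,.448,.0),25);print(len(pd))
q=min(q,key=lambda r:abs(r["mask"].sum()-1426))
cands=dict(sq=(q,SQUARE,(.499,.441,1.1),.003),A=(a[0],SHELL,(.505,.301,0),0.),)
if pd: cands["pad"]=(pd[0],PAD,(.507,.448,.66),0.)
for k,(r,parts,p0,z) in cands.items():
    for dz in(-.008,0,.008):
        p,s=fit([(c,r["mask"])],parts,p0,z+dz);print(k,dz,np.round(p,4),round(np.degrees(p[2]),1),round(s,3))
t=bot.camera("top");s=bot.camera("side")
for n,cc in(("top",t),("side",s)):
    r=find(bot,cc,"tray",(.508,-.306,.01),20)
    if r: p,sc=fit([(cc,r[0]["mask"])],TRAY,(.508,-.306,-.1),0.);print("tray",n,np.round(p,4),np.degrees(p[2]),sc)
    r=find(bot,cc,"pad",(.507,.448,0),10)
    if r: p,sc=fit([(cc,r[0]["mask"])],PAD,(.507,.448,.66),0.);print("pad",n,np.round(p,4),np.degrees(p[2]),sc)
E
```

```text
1
1
1
sq -0.008 [0.5031 0.4491 1.059 ] 60.7 0.947
sq 0 [0.5005 0.4467 1.0555] 60.5 0.948
sq 0.008 [0.4979 0.4443 1.0536] 60.4 0.931
A -0.008 [0.5052 0.2979 0.0629] 3.6 0.942
A 0 [0.5026 0.2978 0.0597] 3.4 0.936
A 0.008 [0.5002 0.2977 0.0601] 3.4 0.913
pad -0.008 [0.5076 0.4512 0.6774] 38.8 0.76
pad 0 [0.5052 0.4487 0.6774] 38.8 0.763
pad 0.008 [0.5033 0.4464 0.6811] 39.0 0.741
tray top [ 0.5109 -0.3072 -0.1141] -6.539261976793134 0.8963059432252161
pad top [0.5081 0.4513 0.6665] 38.18527712550385 0.49941167818796883
tray side [ 0.5127 -0.3099 -0.1112] -6.37138322657627 0.8628353210004069
pad side [0.5082 0.4487 0.6776] 38.82434870747983 0.7439837398373984
```

>>> {"name": "servo_tool", "arguments": {"moves": "0.032 0.077 -0.06 0 0 0.3 0; 0.064 0.154 -0.13 0 0 0.704 0; 0.064 0.154 -0.13 0 0 0.704 0; 0.064 0.154 -0.13 0 0 0.704 0; 0.064 0.154 -0.13 0 0 0.704 0"}}

```text
t: 3.05
eef_pos: [0.4884, 0.4236, 0.1431]
tool_rot: [[-0.939, -0.344, -0.004], [-0.344, 0.939, -0.003], [0.005, -0.002, -1.0]]
contact_force: [0.2, -1.1, 0.8]
grip_width: 0.0858
finger_force: 0.0
```

>>> {"name": "servo_tool", "arguments": {"moves": "0 0 0 0 0 0.3 0; 0 0 0 0 0 0.6 0; 0 0 0 0 0 0.704 0; 0 0 0 0 0 0.704 0"}}

```text
t: 3.45
eef_pos: [0.4894, 0.4221, 0.1482]
tool_rot: [[-0.764, -0.645, 0.002], [-0.645, 0.764, 0.001], [-0.002, -0.0, -1.0]]
contact_force: [0.1, 0.6, -0.3]
grip_width: 0.0852
finger_force: 0.0
```

>>> {"name": "servo_tool", "arguments": {"moves": "0 0 0 0 0 0.3 0; 0 0 0 0 0 0.6 0; 0 0 0 0 0 0.704 0; 0 0 0 0 0 0.704 0; 0 0 0 0 0 0.704 0; 0 0 0 0 0 0.704 0"}}

```text
t: 4.05
eef_pos: [0.4891, 0.4228, 0.1467]
tool_rot: [[-0.495, -0.869, 0.0], [-0.869, 0.495, 0.0], [-0.001, -0.0, -1.0]]
contact_force: [-0.1, -0.5, -0.2]
grip_width: 0.0853
finger_force: 0.0
```

```bash
cat >> h.py <<'E'
def look(bot,name,parts,p0,z,tol=40,cam="wrist",pic=None):
    c=bot.camera(cam);o=bot.get_obs()
    print("t",o["t"],"tcp",np.round(o["eef_pos"],4),"yaw_y",round(float(np.degrees(np.arctan2(o["tool_rot"][1][1],o["tool_rot"][0][1]))),2),"F",np.round(o["contact_force"],2),"w",round(float(o["grip_width"]),4))
    L=find(bot,c,name,(p0[0],p0[1],z+.015),tol);im=c["pixels"][:,:,::-1].copy();best=None
    for r in L:
        p,s=fit([(c,r["mask"])],parts,p0,z)
        print(name,round(r["p"],2),np.round(r["xy"]),int(r["mask"].sum()),"fit",np.round(p,4),"deg",round(np.degrees(p[2]),2),"iou",round(s,3))
        cv2.drawContours(im,cv2.findContours(cv2.resize(render(c,parts,p,z),(512,384),interpolation=0),0,2)[0],-1,(0,0,255),1)
        if best is None or s>best[1]: best=(p,s)
    if pic: cv2.imwrite(pic,cv2.resize(im,(800,600),interpolation=cv2.INTER_CUBIC))
    return best
E
python3 - <<'E'
from h import *
from plant import bot
look(bot,"square_mid",SQUARE,(.5005,.4467,1.056),.003,pic="pics/w2.png")
E
```

```text
t 4.1 tcp [0.4891 0.4228 0.1465] yaw_y 150.33 F [-0.29 -0.14  0.27] w 0.0855
square_mid 0.66 [256. 197.] 2341 fit [0.5    0.4472 1.0529] deg 60.33 iou 0.968
```

View pics/w2.png

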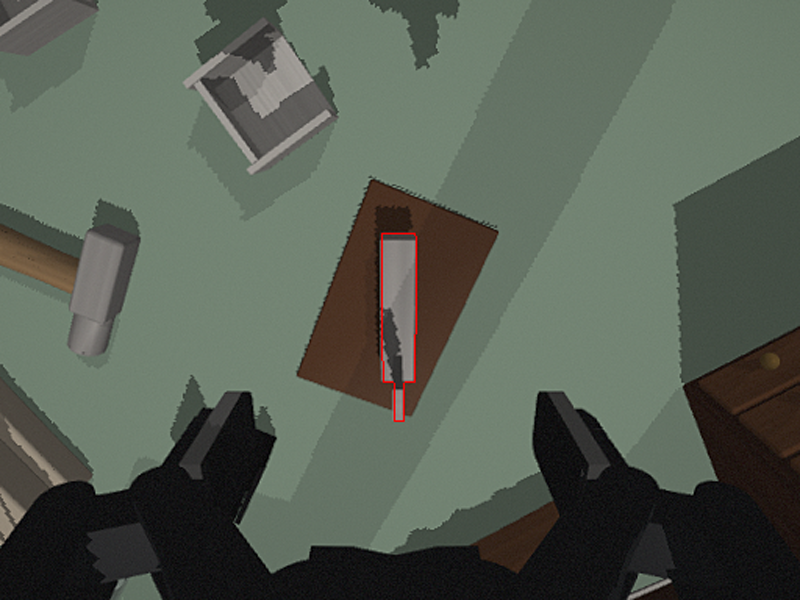

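The fit outline lies exactly on the square at (398,320) in the enlarged picture. Now I'll go down and grip it 26 mm behind its middle.

>>> {"name": "servo_tool", "arguments": {"moves": "-0.0025 0.0023 -0.05 0 0 0 0; -0.0025 0.0023 -0.1 0 0 0 0; -0.0025 0.0023 -0.14 0 0 0 0; -0.0025 0.0023 -0.165 0 0 0 0; -0.0025 0.0023 -0.176 0 0 0 0; -0.0025 0.0023 -0.176 0 0 0 0; -0.0025 0.0023 -0.176 0 0 0 0; -0.0025 0.0023 -0.176 0 0 0 1; -0.0025 0.0023 -0.176 0 0 0 1; -0.0025 0.0023 -0.176 0 0 0 1; -0.0025 0.0023 -0.176 0 0 0 1; -0.0025 0.0023 -0.176 0 0 0 1; -0.0025 0.0023 -0.176 0 0 0 1; -0.0025 0.0023 -0.176 0 0 0 1; -0.0025 0.0023 -0.176 0 0 0 1; -0.0025 0.0023 -0.176 0 0 0 1"}}

```text
t: 5.75
eef_pos: [0.487, 0.4248, 0.0053]
tool_rot: [[-0.494, -0.87, -0.0], [-0.87, 0.494, 0.0], [0.0, 0.0, -1.0]]
contact_force: [0.0, 0.3, 0.4]
grip_width: 0.0001
finger_force: 0.0
```

Run:
```python
from h import *
from plant import bot
look(bot,"square_mid",SQUARE,(.5,.4472,1.053),.003,pic="pics/w3.png")
```

```text
t 5.8 tcp [0.487  0.4248 0.0053] yaw_y 150.4 F [-0.39 -1.23  0.3 ] w 0.0001
```

View pics/w3.png

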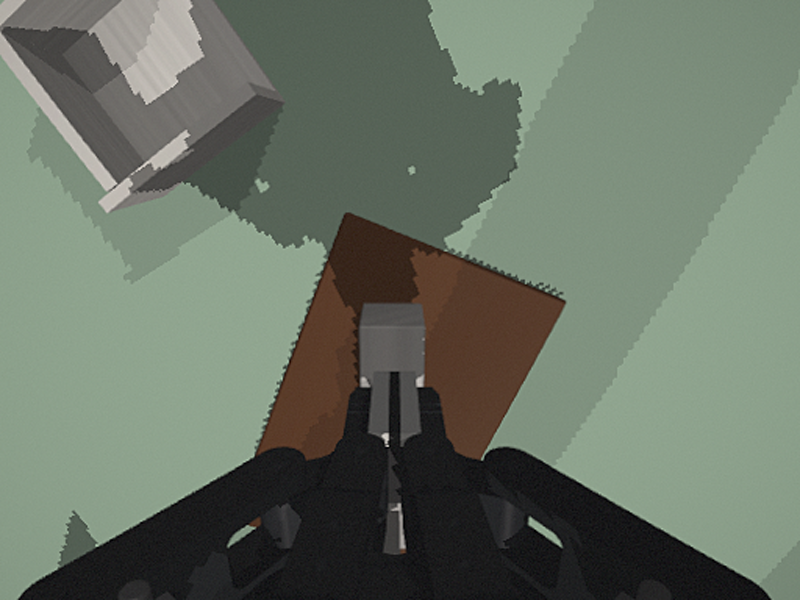

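The fingers read shut while the stock still shows beneath and behind them, with its rear edges near rows 305 and 330. I'll check the geometry.

Run:
```python
from h import *
from plant import bot
c=bot.camera("wrist");o=bot.get_obs()
R=np.array(o["tool_rot"]);T=np.array(o["eef_pos"])
for n,p in(("tcp",(0,0,0)),("grasp",(0,0,-.019)),("pad rear edge tip",(.011,0,0)),("pad rear edge, 30 up",(.011,0,-.03))):
    print(n,(proj(c,[T+R@np.array(p)])[0]*1.5625).round())
a=np.radians(60.33);ca,sa=np.cos(a),np.sin(a)
for x,y,z in((-48,11,24),(-48,-11,24),(-48,11,0),(-48,-11,0),(48,3,70)):
    P=np.array([.5+(x*ca-y*sa)/1e3,.4472+(x*sa+y*ca)/1e3,.003+z/1e3]);print((x,y,z),(proj(c,[P])[0]*1.5625).round())
r=[x for x in bot.silhouettes(c,"pad")];print([(x["p"],x["xy"],x["mask"].sum()) for x in r])
print((proj(c,[(.4214,.437,.003),(.482,.372,.003)])*1.5625).round(), o["joint_pos"],o["finger_force"])
s=bot.camera("side");cv2.imwrite("pics/s3.png",cv2.resize(s["pixels"][90:190,80:240,::-1],(800,500),interpolation=cv2.INTER_CUBIC))
```

```text
tcp [394. 359.]
grasp [394. 383.]
pad rear edge tip [394. 333.]
pad rear edge, 30 up [394. 369.]
(-48, 11, 24) [427. 327.]
(-48, -11, 24) [360. 327.]
(-48, 11, 0) [422. 303.]
(-48, -11, 0) [364. 303.]
(48, 3, 70) [403. 661.]
[(0.61, [275.1, 215.3], np.int64(14886))]
[[560. 304.]
 [333. 234.]] [ 4.00747169e+01  3.42599542e+01  9.37412575e+01  5.38578412e-03
  5.20018731e+01 -1.10332324e+02] 0.0
```

View pics/s3.png

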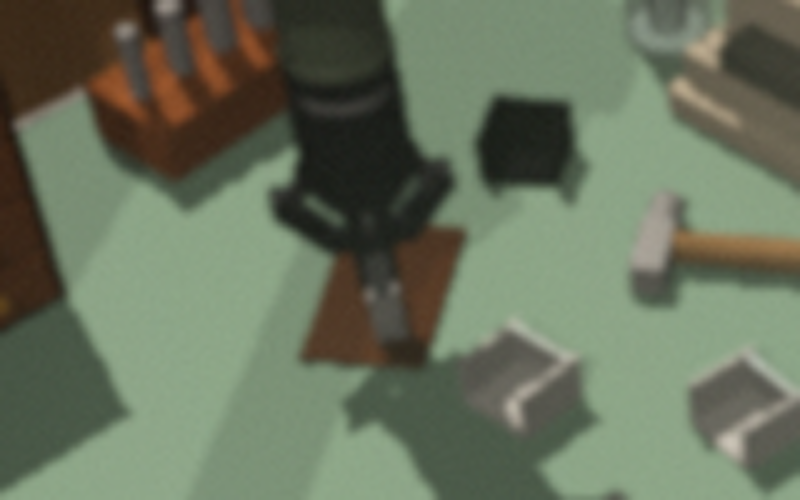

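The square has not moved. In the open-finger picture the tips show 288 px apart for 85 mm, so they stand about 30 mm farther back than the reported TCP. That puts the shut fingers just above the stock. I'll open, go lower in steps while watching the force, and grip again.

>>> {"name": "servo_tool", "arguments": {"moves": "0 0 0 0 0 0 0; 0 0 0 0 0 0 0; 0 0 0 0 0 0 0; 0 0 0 0 0 0 0; 0 0 0 0 0 0 0; 0 0 -0.009 0 0 0 0; 0 0 -0.018 0 0 0 0; 0 0 -0.018 0 0 0 0; 0 0 -0.018 0 0 0 0"}}

```text
t: 6.9
eef_pos: [0.4868, 0.4246, -0.0097]
tool_rot: [[-0.494, -0.869, -0.001], [-0.869, 0.494, -0.001], [0.001, 0.0, -1.0]]
contact_force: [-0.4, 0.2, -0.9]
grip_width: 0.0854
finger_force: 0.0
```

>>> {"name": "servo_tool", "arguments": {"moves": "0 0 -0.005 0 0 0 0; 0 0 -0.010 0 0 0 0; 0 0 -0.010 0 0 0 0; 0 0 -0.010 0 0 0 1; 0 0 -0.010 0 0 0 1; 0 0 -0.010 0 0 0 1; 0 0 -0.010 0 0 0 1; 0 0 -0.010 0 0 0 1; 0 0 -0.010 0 0 0 1; 0 0 -0.010 0 0 0 1; 0 0 -0.010 0 0 0 1; 0 0 -0.010 0 0 0 1"}}

```text
t: 8.1
eef_pos: [0.4874, 0.425, -0.0166]
tool_rot: [[-0.494, -0.87, 0.001], [-0.87, 0.494, 0.0], [-0.001, -0.0, -1.0]]
contact_force: [-0.7, -1.4, 4.4]
grip_width: 0.0207
finger_force: 60.9
```

Run:
```python
from h import *
from plant import bot
look(bot,"square_mid",SQUARE,(.5,.4472,1.053),.003,pic="pics/w4.png")
```

```text
t 8.15 tcp [ 0.4873  0.425  -0.0166] yaw_y 150.4 F [ 0.19 -0.01  4.75] w 0.0204
square_mid 0.96 [254. 276.] 6404 fit [0.5    0.4466 1.0361] deg 59.37 iou 0.814
```

View pics/w4.png

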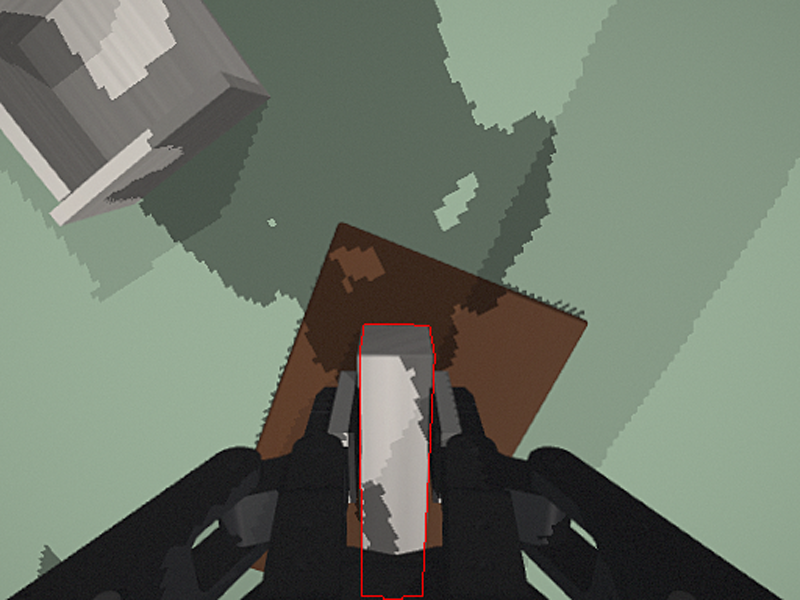

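The square is now gripped: width 20.5 mm, pads on both sides of the stock at (397,450) in the enlarged picture. I'll lift it, turn it to shell A's yaw and go behind the shell.

>>> {"name": "servo_tool", "arguments": {"moves": "0 0 0.02 0 0 0 1; 0 0 0.08 0 0 0 1; 0 0 0.14 0 0 0 1; -0.05 -0.06 0.15 0 0 -0.3 1; -0.1 -0.12 0.15 0 0 -0.6 1; -0.134 -0.169 0.15 0 0 -0.663 1; -0.134 -0.169 0.15 0 0 -0.663 1; -0.134 -0.169 0.15 0 0 -0.663 1"}}

```text
t: 9.0
eef_pos: [0.3757, 0.2859, 0.1016]
tool_rot: [[-0.751, -0.661, -0.006], [-0.661, 0.751, -0.004], [0.007, 0.001, -1.0]]
contact_force: [0.2, 0.8, -3.6]
grip_width: 0.0205
finger_force: 60.0
```

>>> {"name": "servo_tool", "arguments": {"moves": "0 0 0 0 0 -0.3 1; 0 0 0 0 0 -0.6 1; 0 0 0 0 0 -0.663 1; 0 0 0 0 0 -0.663 1"}}

```text
t: 9.4
eef_pos: [0.3797, 0.2899, 0.102]
tool_rot: [[-0.924, -0.382, -0.001], [-0.382, 0.924, -0.001], [0.002, -0.0, -1.0]]
contact_force: [0.4, -0.3, -3.7]
grip_width: 0.0207
finger_force: 60.0
```

>>> {"name": "servo_tool", "arguments": {"moves": "0 0 0 0 0 -0.3 1; 0 0 0 0 0 -0.6 1; 0 0 0 0 0 -0.663 1; 0 0 0 0 0 -0.663 1; 0 0 0 0 0 -0.663 1"}}

```text
t: 9.9
eef_pos: [0.3798, 0.2898, 0.1025]
tool_rot: [[-0.998, -0.061, -0.001], [-0.061, 0.998, -0.0], [0.001, -0.0, -1.0]]
contact_force: [-0.6, -0.1, -4.0]
grip_width: 0.0203
finger_force: 60.0
```

Run:
```python
from h import *
from plant import bot
look(bot,"shell1_mid",SHELL,(.5026,.2978,.06),0,pic="pics/w5.png")
t=bot.camera("top");s=bot.camera("side");V={"top":t,"side":s}
for n,p0 in(("A",(.503,.298,.06)),("B",(.591,.168,0)),("C",(.498,.040,0))):
    vs=[]
    for k,c in V.items():
        L=find(bot,c,"shell1_mid",(*p0[:2],.015),12);L=[r for r in L if 200<r["mask"].sum()<900]
        print(n,k,[(round(r["p"],2),int(r["mask"].sum())) for r in L])
        if L: vs.append((c,L[0]["mask"]))
    if vs: p,sc=fit(vs,SHELL,p0,0.);print(n,len(vs),np.round(p,4),round(np.degrees(p[2]),1),round(sc,3))
```

```text
t 9.95 tcp [0.3798 0.2897 0.1026] yaw_y 93.49 F [-0.13 -0.01 -3.03] w 0.0201
shell1_mid 0.55 [231. 330.] 393 fit [ 0.548   0.2963 -0.042 ] deg -2.41 iou 0.095
A top [(0.89, 514)]
A side [(0.81, 391)]
A 2 [0.5038 0.2988 0.0291] 1.7 0.892
B top []
B side []
C top []
C side []
```

View pics/w5.png

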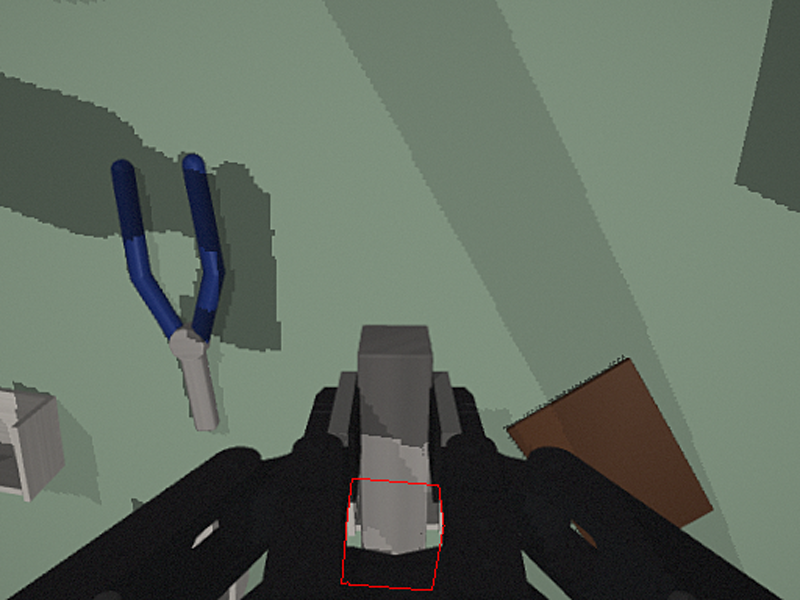

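The wrist view shows the square hanging straight in the grip at (395,440) in the enlarged picture. Shell A lies hidden under the gripper at (395,535), where it should be. I'll lower the square in and press.

>>> {"name": "servo_tool", "arguments": {"moves": "0.05 0.006 0 0 0 0 1; 0.0716 0.0056 -0.02 0 0 0 1; 0.0716 0.0056 -0.07 0 0 0 1; 0.0716 0.0056 -0.11 0 0 0 1; 0.0716 0.0056 -0.135 0 0 0 1; 0.0716 0.0056 -0.135 0 0 0 1; 0.0716 0.0056 -0.135 0 0 0 1"}}

```text
t: 11.1
eef_pos: [0.4375, 0.2944, -0.0048]
tool_rot: [[-0.998, -0.06, 0.0], [-0.06, 0.998, 0.0], [-0.0, 0.0, -1.0]]
contact_force: [0.5, -0.2, -3.2]
grip_width: 0.0206
finger_force: 59.9
```

>>> {"name": "servo_tool", "arguments": {"moves": "0 0 -0.004 0 0 0 1; 0 0 -0.008 0 0 0 1; 0 0 -0.011 0 0 0 1; 0 0 -0.011 0 0 0 1; 0 0 -0.011 0 0 0 1"}}

```text
t: 11.6
eef_pos: [0.4372, 0.2942, -0.0137]
tool_rot: [[-0.998, -0.06, 0.0], [-0.06, 0.998, 0.0], [-0.0, 0.0, -1.0]]
contact_force: [0.6, -0.4, -3.5]
grip_width: 0.0204
finger_force: 60.0
```

>>> {"name": "servo_tool", "arguments": {"moves": "0 0 -0.001 0 0 0 1; 0 0 -0.002 0 0 0 1; 0 0 -0.002 0 0 0 1; 0 0 -0.002 0 0 0 1"}}

```text
t: 12.0
eef_pos: [0.4372, 0.2942, -0.0154]
tool_rot: [[-0.998, -0.06, 0.0], [-0.06, 0.998, 0.0], [-0.0, 0.0, -1.0]]
contact_force: [-0.7, 1.4, -3.8]
grip_width: 0.0201
finger_force: 60.0
```

>>> {"name": "servo_tool", "arguments": {"moves": "0 0 -0.001 0 0 0 1; 0 0 -0.001 0 0 0 1; 0 0 -0.001 0 0 0 1"}}

```text
t: 12.3
eef_pos: [0.4372, 0.2942, -0.0159]
tool_rot: [[-0.998, -0.06, 0.0], [-0.06, 0.998, 0.0], [-0.0, 0.0, -1.0]]
contact_force: [-3.8, -0.2, 1.7]
grip_width: 0.0202
finger_force: 60.8
```

Run:
```python
from plant import bot
import numpy as np
o=bot.get_obs();print(o["t"],np.round(o["eef_pos"],4),np.round(o["contact_force"],2),np.round(o["torque"],2))
```

```text
12.3 [ 0.4372  0.2942 -0.0159] [-3.82 -0.15  1.68] [-0.07  0.2  -0.08]
```

>>> {"name": "servo_tool", "arguments": {"moves": "0 0 0.0006 0 0 0 1; 0 0 0.0006 0 0 0 1; 0.003 0.0002 0.0006 0 0 0 1; 0.006 0.0004 0.0006 0 0 0 1; 0.009 0.0005 0.0006 0 0 0 1; 0.012 0.0007 0.0006 0 0 0 1; 0.015 0.0009 0.0006 0 0 0 1; 0.0175 0.001 0.0006 0 0 0 1; 0.0175 0.001 0.0006 0 0 0 1"}}

```text
t: 13.2
eef_pos: [0.4511, 0.2949, -0.0158]
tool_rot: [[-0.998, -0.06, -0.0], [-0.06, 0.998, -0.0], [0.0, -0.0, -1.0]]
contact_force: [-5.5, -0.3, 3.8]
grip_width: 0.0204
finger_force: 61.0
```

>>> {"name": "servo_tool", "arguments": {"moves": "0.0015 0.0001 0 0 0 0 1; 0.003 0.0002 0 0 0 0 1; 0.0045 0.0003 0 0 0 0 1; 0.006 0.0004 0 0 0 0 1; 0.0075 0.0005 0 0 0 0 1; 0.009 0.0006 0 0 0 0 1; 0.0105 0.0006 0 0 0 0 1; 0.0105 0.0006 0 0 0 0 1; 0.0105 0.0006 0 0 0 0 1; 0.0105 0.0006 0 0 0 0 1"}}

```text
t: 14.2
eef_pos: [0.4584, 0.2951, -0.0158]
tool_rot: [[-0.998, -0.059, -0.002], [-0.059, 0.998, -0.001], [0.002, -0.001, -1.0]]
contact_force: [-6.6, -0.3, 6.1]
grip_width: 0.0203
finger_force: 61.2
```

Run:
```python
from h import *
from plant import bot
look(bot,"shell1_mid",SHELL,(.505,.298,.05),0)
```

```text
t 14.25 tcp [ 0.4584  0.2951 -0.0157] yaw_y 93.41 F [-6.99 -0.16  6.11] w 0.0206
shell1_mid 0.78 [274. 337.] 569 fit [ 0.5408  0.307  -0.0745] deg -4.27 iou 0.078
```

>>> {"name": "servo_tool", "arguments": {"moves": "0 0 0.0006 0 0 0 1; 0 0 0.0009 0 0 0 1; 0.0015 0.0001 0.0009 0 0 0 1; 0.003 0.0002 0.0009 0 0 0 1; 0.0045 0.0003 0.0009 0 0 0 1; 0.006 0.0004 0.0009 0 0 0 1; 0.0075 0.0005 0.0009 0 0 0 1; 0.009 0.0006 0.0009 0 0 0 1; 0.009 0.0006 0.0009 0 0 0 1; 0.009 0.0006 0.0009 0 0 0 1; 0.009 0.0006 0.0009 0 0 0 1"}}

```text
t: 15.4
eef_pos: [0.4672, 0.296, -0.015]
tool_rot: [[-0.998, -0.06, 0.001], [-0.06, 0.998, 0.001], [-0.001, 0.0, -1.0]]
contact_force: [-1.0, -0.4, -3.5]
grip_width: 0.0208
finger_force: 59.9
```

Run:
```python
from h import *
from plant import bot
s=bot.camera("side");cv2.imwrite("pics/s6.png",cv2.resize(s["pixels"][130:200,150:270,::-1],(800,466),interpolation=cv2.INTER_CUBIC))
```

>>> {"name": "servo_tool", "arguments": {"moves": "-0.003 0 0 0 0 0 1; -0.006 0 0.001 0 0 0 1; -0.006 0 0.03 0 0 0 1; -0.006 0 0.09 0 0 0 1; -0.006 0 0.15 0 0 0 1; 0.03 -0.04 0.19 0 0 -0.1 1; 0.08 -0.09 0.2 0 0 -0.1 1; 0.13 -0.14 0.2 0 0 -0.1 1; 0.18 -0.19 0.2 0 0 -0.1 1; 0.23 -0.23 0.2 0 0 -0.1 1; 0.23 -0.23 0.2 0 0 -0.1 1; 0.23 -0.23 0.2 0 0 -0.1 1; 0.23 -0.23 0.2 0 0 -0.1 1; 0.23 -0.23 0.2 0 0 -0.1 1"}}

```text
t: 16.85
eef_pos: [0.6497, 0.1126, 0.1447]
tool_rot: [[-1.0, -0.011, -0.001], [-0.011, 1.0, 0.0], [0.001, 0.0, -1.0]]
contact_force: [-0.2, 0.7, -3.8]
grip_width: 0.0208
finger_force: 60.0
```

Run:
```python
from h import *
from plant import bot
c=bot.camera("wrist");o=bot.get_obs();print(o["t"],np.round(o["eef_pos"],4),np.round(o["contact_force"],2))
im=c["pixels"][:,:,::-1].copy()
L=[r for r in bot.silhouettes(c,"shell1_mid")];print([(round(r["p"],2),np.round(r["xy"]).tolist(),int(r["mask"].sum())) for r in L])
for n,p0 in(("A",(.517,.298,.05)),("B",(.591,.168,0)),("C",(.498,.040,0))):
    u=proj(c,[(*p0[:2],.015)])[0];print(n,u.round())
    for r in L:
        if np.linalg.norm(np.array(r["xy"])-u)<40 and r["mask"].sum()<6000:
            p,s=fit([(c,r["mask"])],SHELL,p0,0.);print(n,np.round(p,4),round(np.degrees(p[2]),2),round(s,3))
            cv2.drawContours(im,cv2.findContours(cv2.resize(render(c,SHELL,p,0.),(512,384),interpolation=0),0,2)[0],-1,(0,0,255),1)
cv2.imwrite("pics/w6.png",cv2.resize(im,(800,600),interpolation=cv2.INTER_CUBIC))
```

```text
16.9 [0.6497 0.1128 0.145 ] [ 0.07 -0.6  -4.14]
[]
A [458.  35.]
B [313. 113.]
C [171.   4.]
```

View pics/w6.png

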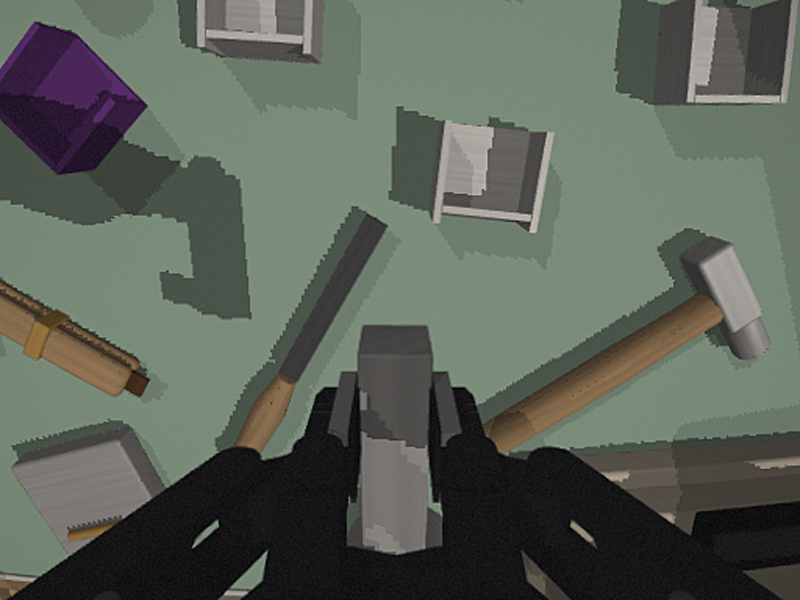

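The view shows A at (740,50), its leaf now level with the ends of its sides. B is at (492,175) and C is cut off at (258,28); B's leaf is still leaning in. The network missed them, so I'll use a colour mask for the fit.

```bash
cat >> h.py <<'E'
def greymask(c,p0,parts=SHELL,z=0.,grow=21):
    im=c["pixels"].astype(float)+1;r,g,b=im[...,0],im[...,1],im[...,2]
    m=(np.abs(2*g/(r+b)-1)<.055)&(np.abs(r/b-1)<.16)&(im.sum(2)>90)
    roi=cv2.dilate(cv2.resize(render(c,parts,p0,z),(512,384),interpolation=0),np.ones((grow,grow)))
    m=(m&(roi>0)).astype(np.uint8);m=cv2.morphologyEx(m,cv2.MORPH_OPEN,np.ones((3,3)))
    m=cv2.morphologyEx(m,cv2.MORPH_CLOSE,np.ones((5,5)))
    n,l,s,_=cv2.connectedComponentsWithStats(m);k=1+np.argmax(s[1:,4]) if n>1 else 0
    return l==k if n>1 else m>0
def gfit(c,p0,z=0.,it=2,grow=21):
    for i in range(it):
        m=greymask(c,p0,z=z,grow=grow);p0,s=fit([(c,m)],SHELL,p0,z)
    return p0,s,m.sum()
E
python3 - <<'E'
from h import *
from plant import bot
w=bot.camera("wrist");t=bot.camera("top");s=bot.camera("side")
P=plane(w,np.array([(432,222),(537,232),(554,131),(441,120)])/1.5625,.038);print("B corners",P[:,:2].round(4).tolist(),np.linalg.norm(P[0]-P[1]),np.linalg.norm(P[0]-P[3]))
P=plane(w,np.array([(197,46),(310,54)])/1.5625,.038);print("C back",P[:,:2].round(4).tolist(),np.linalg.norm(P[0]-P[1]))
P=plane(w,np.array([(688,103),(787,102)])/1.5625,.038);print("A back",P[:,:2].round(4).tolist(),np.linalg.norm(P[0]-P[1]))
for n,p0 in(("A",(.517,.298,.05)),("B",(.591,.168,-.05)),("C",(.498,.040,0))):
    for k,c in(("w",w),("t",t),("s",s)):
        p,sc,a=gfit(c,p0);print(n,k,np.round(p,4),round(np.degrees(p[2]),1),round(sc,3),a)
E
```

```text
B corners [[0.6154, 0.1333], [0.6203, 0.1943], [0.5642, 0.1985], [0.5598, 0.1364]] 0.06115227056516474 0.05564364899745551
C back [[0.5225, 0.007], [0.5271, 0.0668]] 0.05995737292720891
A back [[0.5468, 0.2724], [0.5428, 0.3321]] 0.05982892905281728
A w [0.5161 0.2997 0.0492] 2.8 0.985 5573
A t [0.5175 0.3017 0.0621] 3.6 0.916 520
A s [ 0.5247  0.2967 -0.7128] -40.8 0.64 225
B w [ 0.5894  0.1657 -0.0915] -5.2 0.921 4313
B t [ 0.5813  0.1556 -0.5488] -31.4 0.283 209
B s [ 0.5941  0.1708 -0.117 ] -6.7 0.629 258
C w [ 0.4961  0.0385 -0.0718] -4.1 0.99 2972
C t [0.4977 0.0392 0.0039] 0.2 0.249 126
C s [0.4971 0.0384 0.086 ] 4.9 0.504 239
```

>>> {"name": "servo_tool", "arguments": {"moves": "-0.06 0.028 0 0 0 -0.178 1; -0.12 0.056 0 0 0 -0.178 1; -0.157 0.0728 0 0 0 -0.178 1; -0.157 0.0728 0 0 0 -0.178 1; -0.157 0.0728 -0.05 0 0 -0.178 1; -0.157 0.0728 -0.1 0 0 -0.178 1; -0.157 0.0728 -0.15 0 0 -0.178 1; -0.157 0.0728 -0.175 0 0 -0.178 1; -0.157 0.0728 -0.187 0 0 -0.178 1; -0.157 0.0728 -0.187 0 0 -0.178 1; -0.157 0.0728 -0.187 0 0 -0.178 1"}}

```text
t: 18.2
eef_pos: [0.5265, 0.1705, -0.0035]
tool_rot: [[-0.997, 0.079, 0.003], [0.079, 0.997, 0.001], [-0.003, 0.001, -1.0]]
contact_force: [0.5, -0.0, -3.3]
grip_width: 0.0205
finger_force: 60.0
```

>>> {"name": "servo_tool", "arguments": {"moves": "0 0 -0.005 0 0 0 1; 0 0 -0.01 0 0 0 1; 0 0 -0.0125 0 0 0 1; 0 0 -0.0125 0 0 0 1; 0 0 -0.0125 0 0 0 1"}}

```text
t: 18.7
eef_pos: [0.5252, 0.1701, -0.0146]
tool_rot: [[-0.997, 0.079, 0.0], [0.079, 0.997, 0.0], [-0.0, 0.0, -1.0]]
contact_force: [1.2, 0.8, -3.2]
grip_width: 0.0205
finger_force: 60.0
```

>>> {"name": "servo_tool", "arguments": {"moves": "0 0 -0.0007 0 0 0 1; 0.003 -0.0002 -0.0007 0 0 0 1; 0.006 -0.0005 -0.0007 0 0 0 1; 0.009 -0.0007 -0.0007 0 0 0 1; 0.011 -0.0009 -0.0007 0 0 0 1; 0.013 -0.001 -0.0007 0 0 0 1; 0.015 -0.0012 -0.0007 0 0 0 1; 0.017 -0.0013 -0.0007 0 0 0 1; 0.019 -0.0015 -0.0007 0 0 0 1; 0.021 -0.0017 -0.0007 0 0 0 1; 0.023 -0.0018 -0.0007 0 0 0 1; 0.025 -0.002 -0.0007 0 0 0 1; 0.027 -0.0021 -0.0007 0 0 0 1; 0.029 -0.0023 -0.0007 0 0 0 1; 0.029 -0.0023 -0.0007 0 0 0 1; 0.029 -0.0023 -0.0007 0 0 0 1; 0.029 -0.0023 -0.0007 0 0 0 1; 0.029 -0.0023 -0.0007 0 0 0 1"}}

```text
t: 20.5
eef_pos: [0.5488, 0.1683, -0.0151]
tool_rot: [[-0.997, 0.079, 0.001], [0.079, 0.997, 0.0], [-0.001, 0.0, -1.0]]
contact_force: [-0.9, -0.4, -3.9]
grip_width: 0.0204
finger_force: 60.1
```

Run:
```python
from plant import bot
import numpy as np
for i in range(2):
    c=bot.camera("side");o=bot.get_obs();print(o["t"],np.round(o["eef_pos"],4),np.round(o["contact_force"],2),np.round(o["torque"],2))
```

```text
20.55 [ 0.5488  0.1684 -0.0151] [-0.13 -0.42 -4.16] [-0.01  0.12  0.03]
20.6 [ 0.5488  0.1684 -0.0151] [ 0.48 -0.61 -3.64] [ 0.02  0.07 -0.02]
```

>>> {"name": "servo_tool", "arguments": {"moves": "-0.003 0 0 0 0 0 1; -0.006 0 0.001 0 0 0 1; -0.006 0 0.03 0 0 0 1; -0.006 0 0.09 0 0 0 1; -0.006 0 0.15 0 0 0 1; 0.03 -0.03 0.2 0 0 0 1; 0.09 -0.085 0.244 0 0 0 1; 0.09 -0.085 0.244 0 0 0 1; 0.09 -0.085 0.244 0 0 0 1; 0.09 -0.085 0.244 0 0 0 1; 0.09 -0.085 0.244 0 0 0 1"}}

```text
t: 21.7
eef_pos: [0.6188, 0.1008, 0.1788]
tool_rot: [[-0.997, 0.079, -0.003], [0.079, 0.997, 0.0], [0.003, -0.0, -1.0]]
contact_force: [0.2, -0.3, -3.0]
grip_width: 0.0206
finger_force: 60.0
```

Run:
```python
from h import *
from plant import bot
w=bot.camera("wrist");o=bot.get_obs();print(o["t"],np.round(o["eef_pos"],4))
for n,p0 in(("A",(.516,.2997,.05)),("B",(.598,.166,-.08)),("C",(.496,.038,-.07))):
    p,sc,a=gfit(w,p0);print(n,np.round(p,4),round(np.degrees(p[2]),1),round(sc,3),a)
cv2.imwrite("pics/w7.png",cv2.resize(w["pixels"][:230,:,::-1],(800,359),interpolation=cv2.INTER_CUBIC))
```

```text
21.75 [0.6188 0.1009 0.1788]
A [0.5164 0.2995 0.0515] 3.0 0.982 4470
B [ 0.5983  0.1651 -0.0799] -4.6 0.985 3660
C [ 0.4963  0.0384 -0.0719] -4.1 0.982 4032
```

View pics/w7.png

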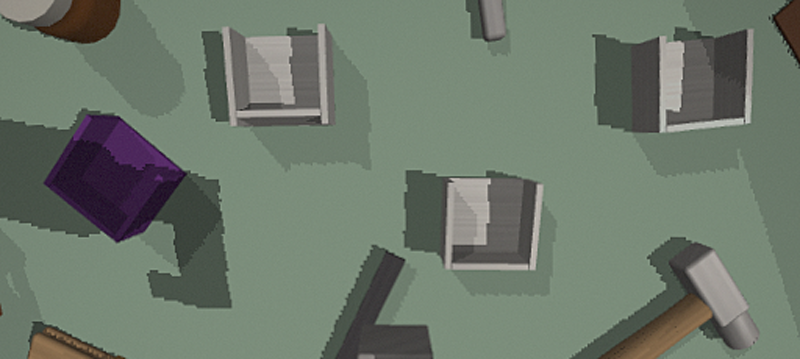

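A at (705,80) and B at (490,225) in the enlarged picture now show flush leaves, while C's leaf at (278,110) still leans in. C is next.

>>> {"name": "servo_tool", "arguments": {"moves": "-0.06 -0.018 0 0 0 0 1; -0.12 -0.036 0 0 0 0 1; -0.18 -0.054 0 0 0 0 1; -0.235 -0.072 0 0 0 0 1; -0.235 -0.072 0 0 0 0 1; -0.235 -0.072 -0.05 0 0 0 1; -0.235 -0.072 -0.1 0 0 0 1; -0.235 -0.072 -0.15 0 0 0 1; -0.235 -0.072 -0.2 0 0 0 1; -0.235 -0.072 -0.22 0 0 0 1; -0.235 -0.072 -0.229 0 0 0 1; -0.235 -0.072 -0.229 0 0 0 1; -0.235 -0.072 -0.229 0 0 0 1; -0.235 -0.072 -0.229 0 0 0 1"}}

```text
t: 23.15
eef_pos: [0.4335, 0.0429, -0.0021]
tool_rot: [[-0.997, 0.079, 0.003], [0.079, 0.997, 0.0], [-0.003, 0.001, -1.0]]
contact_force: [0.8, -0.2, -3.6]
grip_width: 0.0204
finger_force: 60.0
```

>>> {"name": "servo_tool", "arguments": {"moves": "0 0 -0.005 0 0 0 1; 0 0 -0.01 0 0 0 1; 0 0 -0.0125 0 0 0 1; 0 0 -0.0125 0 0 0 1; 0 0 -0.0125 0 0 0 1"}}

```text
t: 23.65
eef_pos: [0.4323, 0.0427, -0.0133]
tool_rot: [[-0.997, 0.079, -0.0], [0.079, 0.997, 0.0], [0.0, 0.0, -1.0]]
contact_force: [0.5, -0.2, -3.5]
grip_width: 0.0207
finger_force: 60.0
```

>>> {"name": "servo_tool", "arguments": {"moves": "0 0 -0.0022 0 0 0 1; 0 0 -0.0022 0 0 0 1; 0.003 -0.0002 -0.0022 0 0 0 1; 0.006 -0.0005 -0.0022 0 0 0 1; 0.009 -0.0007 -0.0022 0 0 0 1; 0.011 -0.0009 -0.0022 0 0 0 1; 0.013 -0.001 -0.0022 0 0 0 1; 0.015 -0.0012 -0.0022 0 0 0 1; 0.017 -0.0013 -0.0022 0 0 0 1; 0.0185 -0.0015 -0.0022 0 0 0 1; 0.02 -0.0016 -0.0022 0 0 0 1; 0.0215 -0.0017 -0.0022 0 0 0 1; 0.023 -0.0018 -0.0022 0 0 0 1; 0.0245 -0.0019 -0.0022 0 0 0 1; 0.026 -0.0021 -0.0022 0 0 0 1; 0.0275 -0.0022 -0.0022 0 0 0 1; 0.029 -0.0023 -0.0022 0 0 0 1; 0.0305 -0.0024 -0.0022 0 0 0 1"}}

```text
t: 25.45
eef_pos: [0.4568, 0.0408, -0.015]
tool_rot: [[-0.997, 0.079, -0.0], [0.079, 0.997, 0.0], [0.0, 0.0, -1.0]]
contact_force: [-2.4, -0.0, -2.6]
grip_width: 0.0205
finger_force: 60.1
```

>>> {"name": "servo_tool", "arguments": {"moves": "0.001 -0.0001 0 0 0 0 1; 0.002 -0.0002 0 0 0 0 1; 0.003 -0.0002 0 0 0 0 1; 0.004 -0.0003 0 0 0 0 1"}}

```text
t: 25.85
eef_pos: [0.46, 0.0405, -0.015]
tool_rot: [[-0.997, 0.079, -0.0], [0.079, 0.997, 0.0], [0.0, 0.0, -1.0]]
contact_force: [-2.2, 0.8, -3.1]
grip_width: 0.0205
finger_force: 60.1
```

>>> {"name": "servo_tool", "arguments": {"moves": "-0.003 0 0 0 0 0 1; -0.006 0 0.001 0 0 0 1; -0.006 0 0.03 0 0 0 1; -0.006 0 0.09 0 0 0 1; -0.006 0 0.15 0 0 0 1; -0.006 0.06 0.195 0 0 0.1 1; -0.006 0.12 0.195 0 0 0.2 1; 0 0.18 0.195 0 0 0.3 1; 0 0.24 0.195 0 0 0.4 1; 0.01 0.3 0.195 0 0 0.5 1; 0.01 0.36 0.195 0 0 0.6 1; 0.02 0.42 0.195 0 0 0.7 1; 0.025 0.47 0.195 0 0 0.8 1; 0.027 0.5 0.195 0 0 0.8 1; 0.027 0.5 0.195 0 0 0.8 1; 0.027 0.5 0.195 0 0 0.8 1; 0.027 0.5 0.195 0 0 0.8 1; 0.027 0.5 0.195 0 0 0.8 1"}}

```text
t: 27.65
eef_pos: [0.4816, 0.4393, 0.1412]
tool_rot: [[-0.949, -0.314, -0.0], [-0.314, 0.949, -0.0], [0.0, -0.0, -1.0]]
contact_force: [0.1, 0.4, -3.5]
grip_width: 0.0203
finger_force: 60.1
```

Run:
```python
from h import *
from plant import bot
o=bot.get_obs();print(o["t"],np.round(o["eef_pos"],4),np.round(o["tool_rot"],3).tolist())
t=bot.camera("top")
r=find(bot,t,"tray",(.508,-.306,.01),20)
if r: p,sc=fit([(t,r[0]["mask"])],TRAY,(.508,-.306,-.1),0.);print("tray",np.round(p,4),np.degrees(p[2]),sc)
w=bot.camera("wrist");r=find(bot,w,"pad",(.507,.449,.003),60);print(len(r))
cv2.imwrite("pics/w8.png",cv2.resize(w["pixels"][:,:,::-1],(800,600),interpolation=cv2.INTER_CUBIC))
```

```text
27.65 [0.4816 0.4393 0.1412] [[-0.949, -0.314, -0.0], [-0.314, 0.949, -0.0], [0.0, -0.0, -1.0]]
tray [ 0.5105 -0.3068 -0.1146] -6.567137071568453 0.8971412506808638
1
```

>>> {"name": "servo_tool", "arguments": {"moves": "0 0.002 -0.05 0 0 0 1; 0 0.002 -0.1 0 0 0 1; 0 0.002 -0.15 0 0 0 1; 0 0.002 -0.175 0 0 0 1; 0 0.002 -0.1835 0 0 0 1; 0 0.002 -0.1835 0 0 0 1; 0 0.002 -0.1835 0 0 0 1; 0 0.002 -0.1835 0 0 0 1"}}

```text
t: 28.65
eef_pos: [0.4827, 0.4431, -0.0038]
tool_rot: [[-0.949, -0.315, 0.003], [-0.315, 0.949, 0.003], [-0.003, 0.002, -1.0]]
contact_force: [0.1, 0.3, -2.6]
grip_width: 0.0203
finger_force: 60.1
```

>>> {"name": "servo_tool", "arguments": {"moves": "0 0 -0.006 0 0 0 1; 0 0 -0.01 0 0 0 1; 0 0 -0.0128 0 0 0 1; 0 0 -0.0128 0 0 0 1; 0 0 -0.0128 0 0 0 1; 0 0 -0.0128 0 0 0 1"}}

```text
t: 29.25
eef_pos: [0.4816, 0.4422, -0.016]
tool_rot: [[-0.949, -0.315, -0.0], [-0.315, 0.949, 0.0], [-0.0, 0.0, -1.0]]
contact_force: [0.3, -0.8, -3.8]
grip_width: 0.0208
finger_force: 60.2
```

>>> {"name": "servo_tool", "arguments": {"moves": "0 0 -0.0008 0 0 0 1; 0 0 -0.0012 0 0 0 1; 0 0 -0.0012 0 0 0 1; 0 0 -0.0012 0 0 0 1"}}

```text
t: 29.65
eef_pos: [0.4816, 0.4422, -0.0166]
tool_rot: [[-0.949, -0.315, 0.0], [-0.315, 0.949, 0.0], [-0.0, 0.0, -1.0]]
contact_force: [-0.4, -0.2, 0.9]
grip_width: 0.0207
finger_force: 60.6
```

>>> {"name": "servo_tool", "arguments": {"moves": "0 0 0 0 0 0 0; 0 0 0 0 0 0 0; 0 0 0 0 0 0 0; 0 0 0 0 0 0 0; 0 0 0 0 0 0 0; 0 0 0 0 0 0 0; 0 0 0.02 0 0 0 0; 0 0 0.06 0 0 0 0; 0 0 0.11 0 0 0 0; 0 0 0.16 0 0 0 0; 0.02 -0.06 0.17 0 0 -0.2 0; 0.043 -0.12 0.17 0 0 -0.4 0; 0.043 -0.178 0.17 0 0 -0.534 0; 0.043 -0.178 0.17 0 0 -0.534 0; 0.043 -0.178 0.17 0 0 -0.534 0; 0.043 -0.178 0.17 0 0 -0.534 0; 0.043 -0.178 0.17 0 0 -0.534 0"}}

```text
t: 31.35
eef_pos: [0.5158, 0.3011, 0.1189]
tool_rot: [[-0.998, -0.055, 0.0], [-0.055, 0.998, 0.001], [-0.0, 0.0, -1.0]]
contact_force: [0.4, -0.6, 0.5]
grip_width: 0.0856
finger_force: 0.0
```

Run:
```python
from h import *
from plant import bot
w=bot.camera("wrist");o=bot.get_obs();print(o["t"],np.round(o["eef_pos"],4),"yaw",np.degrees(np.arctan2(o["tool_rot"][1][1],o["tool_rot"][0][1])),np.round(o["contact_force"],2))
p,sc,a=gfit(w,(.5164,.2995,.0515));print("A",np.round(p,4),round(np.degrees(p[2]),1),round(sc,3),a)
t=bot.camera("top")
for c in(w,t):
    for r in find(bot,c,"square_mid",(.506,.449,.015),60):
        p,s=fit([(c,r["mask"])],SQUARE,(.506,.449,.32),.003);print("sq",np.round(p,4),np.degrees(p[2]),s)
# tip position check open
print((proj(w,[np.array(o["eef_pos"])+np.array(o["tool_rot"])@np.array((.011,y,z)) for y in(-.0425,.0425) for z in(-.013,-.043)])).round())
g=w["pixels"].astype(int).sum(2);b=(g<110)
cv2.imwrite("pics/w9.png",cv2.resize(w["pixels"][:,:,::-1],(800,600),interpolation=cv2.INTER_CUBIC))
```

```text
31.4 [0.5158 0.3011 0.1189] yaw 93.1875612928049 [-0.55  0.67 -0.2 ]
A [0.5169 0.2988 0.0563] 3.2 0.983 5085
sq [0.5063 0.4498 0.3169] 18.15495588368173 0.9588787789844438
[[177. 221.]
 [163. 248.]
 [331. 221.]
 [346. 248.]]
```

View pics/w9.png

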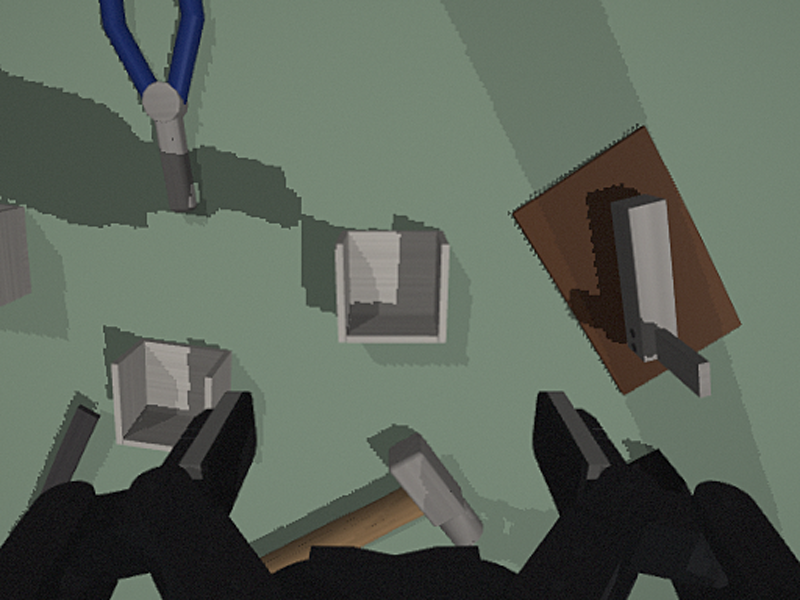

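The square stands upright on its pad at (650,280) in the enlarged picture; the fit gives its middle within 1 mm of the pad's. Shell A at (392,285) is ready to be taken across its sides.

>>> {"name": "servo_tool", "arguments": {"moves": "0.0014 -0.0029 -0.05 0 0 0 0; 0.0014 -0.0029 -0.1 0 0 0 0; 0.0014 -0.0029 -0.14 0 0 0 0; 0.0014 -0.0029 -0.165 0 0 0 0; 0.0014 -0.0029 -0.1735 0 0 0 0; 0.0014 -0.0029 -0.1735 0 0 0 0; 0.0014 -0.0029 -0.1735 0 0 0 0; 0.0014 -0.0029 -0.1735 0 0 0 0; 0.0014 -0.0029 -0.1735 0 0 0 1; 0.0014 -0.0029 -0.1735 0 0 0 1; 0.0014 -0.0029 -0.1735 0 0 0 1; 0.0014 -0.0029 -0.1735 0 0 0 1; 0.0014 -0.0029 -0.1735 0 0 0 1; 0.0014 -0.0029 -0.1735 0 0 0 1; 0.0014 -0.0029 -0.1735 0 0 0 1"}}

```text
t: 33.05
eef_pos: [0.5179, 0.2981, -0.0184]
tool_rot: [[-0.999, -0.054, 0.002], [-0.054, 0.999, 0.002], [-0.002, 0.002, -1.0]]
contact_force: [-0.2, 0.4, 6.3]
grip_width: 0.0586
finger_force: 67.2
```

>>> {"name": "servo_tool", "arguments": {"moves": "0 0 0.02 0 0 0 1; 0 0 0.07 0 0 0 1; 0 0 0.13 0 0 0 1; 0 -0.03 0.165 0 0 0 1; 0.01 -0.09 0.165 0 0 -0.05 1; 0.02 -0.15 0.165 0 0 -0.1 1; 0.03 -0.21 0.165 0 0 -0.15 1; 0.04 -0.27 0.165 0 0 -0.2 1; 0.05 -0.33 0.165 0 0 -0.25 1; 0.06 -0.39 0.165 0 0 -0.3 1; 0.07 -0.45 0.165 0 0 -0.34 1; 0.08 -0.51 0.165 0 0 -0.34 1; 0.09 -0.57 0.165 0 0 -0.34 1; 0.098 -0.63 0.165 0 0 -0.34 1; 0.098 -0.68 0.165 0 0 -0.34 1; 0.098 -0.704 0.165 0 0 -0.34 1; 0.098 -0.704 0.165 0 0 -0.34 1; 0.098 -0.704 0.165 0 0 -0.34 1; 0.098 -0.704 0.165 0 0 -0.34 1; 0.098 -0.704 0.165 0 0 -0.34 1"}}

```text
t: 35.05
eef_pos: [0.5954, -0.2642, 0.1122]
tool_rot: [[-0.993, 0.114, -0.0], [0.114, 0.993, 0.001], [0.001, 0.001, -1.0]]
contact_force: [0.5, 0.3, -3.3]
grip_width: 0.059
finger_force: 66.6
```

Run:
```python
from h import *
from plant import bot
w=bot.camera("wrist");o=bot.get_obs();print(o["t"],np.round(o["eef_pos"],4),"yaw",np.degrees(np.arctan2(o["tool_rot"][1][1],o["tool_rot"][0][1])),np.round(o["contact_force"],2),o["grip_width"])
p,sc,a=gfit(w,(o["eef_pos"][0],o["eef_pos"][1],-.11),z=o["eef_pos"][2]+.0184);print("A in hand",np.round(p,4),np.degrees(p[2]),sc)
# tray grid points overlay
im=w["pixels"][:,:,::-1].copy();ca,sa=np.cos(-.1134),np.sin(-.1134)
for x in(-122,-40,40,122):
    for y in(-106,0,106):
        u=proj(w,[(.511+(x*ca-y*sa)/1e3,-.3075+(x*sa+y*ca)/1e3,.018)])[0]
        if (abs(u)<600).all(): cv2.drawMarker(im,tuple(int(v) for v in u.round()),(255,255,0),0,7)
cv2.imwrite("pics/w10.png",cv2.resize(im,(800,600),interpolation=cv2.INTER_CUBIC))
```

```text
35.1 [ 0.5955 -0.2644  0.1123] yaw 83.43226644815314 [-0.57 -0.95 -3.91] 0.05899932978672446
A in hand [ 0.5949 -0.2654 -0.1153] -6.603431967826329 0.9701277924848115
```

View pics/w10.png

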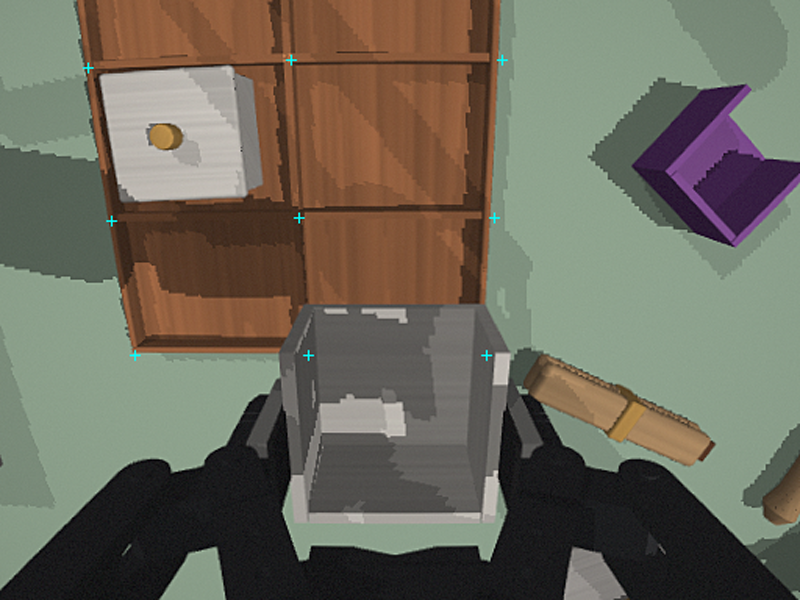

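The tray grid markers fall on the real walls at rows 60 and 215 in the enlarged picture. The finished box is at (175,135), and shell A hangs straight above the free far-left cell. I'll lower it there.

>>> {"name": "servo_tool", "arguments": {"moves": "0.0018 0.0006 -0.05 0 0 0 1; 0.0018 0.0006 -0.1 0 0 0 1; 0.0018 0.0006 -0.13 0 0 0 1; 0.0018 0.0006 -0.147 0 0 0 1; 0.0018 0.0006 -0.147 0 0 0 1; 0.0018 0.0006 -0.147 0 0 0 1; 0.0018 0.0006 -0.147 0 0 0 1"}}

```text
t: 35.8
eef_pos: [0.5984, -0.2659, -0.0034]
tool_rot: [[-0.993, 0.116, 0.004], [0.116, 0.993, -0.002], [-0.004, -0.001, -1.0]]
contact_force: [0.1, -0.7, -4.0]
grip_width: 0.059
finger_force: 66.4
```

>>> {"name": "servo_tool", "arguments": {"moves": "0 0 -0.004 0 0 0 1; 0 0 -0.008 0 0 0 1; 0 0 -0.0095 0 0 0 1; 0 0 -0.0095 0 0 0 1; 0 0 -0.0095 0 0 0 1"}}

```text
t: 36.3
eef_pos: [0.5969, -0.2653, -0.013]
tool_rot: [[-0.993, 0.116, -0.0], [0.116, 0.993, 0.0], [0.0, 0.0, -1.0]]
contact_force: [-0.2, -0.2, -3.5]
grip_width: 0.0588
finger_force: 66.5
```

>>> {"name": "servo_tool", "arguments": {"moves": "0 0 -0.001 0 0 0 1; 0 0 -0.0014 0 0 0 1; 0 0 -0.0014 0 0 0 1"}}

```text
t: 36.6
eef_pos: [0.5969, -0.2653, -0.0142]
tool_rot: [[-0.993, 0.116, -0.0], [0.116, 0.993, 0.0], [0.0, 0.0, -1.0]]
contact_force: [-1.0, 0.3, -3.9]
grip_width: 0.0586
finger_force: 66.5
```

>>> {"name": "servo_tool", "arguments": {"moves": "0 0 0 0 0 0 0; 0 0 0 0 0 0 0; 0 0 0 0 0 0 0; 0 0 0 0 0 0 0; 0 0 0.01 0 0 0 0; 0 0 0.05 0 0 0 0; 0 0 0.1 0 0 0 0; 0 0.05 0.15 0 0 0.07 0; 0 0.11 0.165 0 0 0.07 0; 0 0.17 0.165 0 0 0.07 0; 0 0.23 0.165 0 0 0.07 0; 0 0.29 0.165 0 0 0.07 0; 0 0.35 0.165 0 0 0.07 0; 0 0.41 0.165 0 0 0.07 0; 0 0.47 0.165 0 0 0.07 0; 0.002 0.52 0.165 0 0 0.07 0; 0.002 0.538 0.165 0 0 0.07 0; 0.002 0.538 0.165 0 0 0.07 0; 0.002 0.538 0.165 0 0 0.07 0; 0.002 0.538 0.165 0 0 0.07 0"}}

```text
t: 38.6
eef_pos: [0.5985, 0.1633, 0.1181]
tool_rot: [[-0.997, 0.083, -0.0], [0.083, 0.997, -0.001], [0.0, -0.001, -1.0]]
contact_force: [-0.4, -0.7, -0.7]
grip_width: 0.0853
finger_force: 0.0
```

```bash
cat > chk.py <<'E'
import sys
from h import *
from plant import bot
w=bot.camera("wrist");o=bot.get_obs();print(o["t"],np.round(o["eef_pos"],4),"yaw",round(float(np.degrees(np.arctan2(o["tool_rot"][1][1],o["tool_rot"][0][1]))),2),np.round(o["contact_force"],2),round(float(o["grip_width"]),4))
p0=[float(v) for v in sys.argv[1:4]];z=float(sys.argv[4]) if len(sys.argv)>4 else 0.
p,s,a=gfit(w,p0,z=z,grow=61);p,s,a=gfit(w,p,z=z);print("shell",np.round(p,4),round(np.degrees(p[2]),2),"iou",round(s,3),a)
print("shift share to it",np.round((p[:2]-o["eef_pos"][:2])/.8,4))
E
python3 chk.py .5983 .1651 -.08
```

```text
38.65 [0.5986 0.1633 0.118 ] yaw 85.22 [-0.14 -0.35  0.43] 0.0852
shell [ 0.5986  0.1647 -0.0878] -5.03 iou 0.989 5136
shift share to it [-0.      0.0017]
```

>>> {"name": "servo_tool", "arguments": {"moves": "0 0.0017 -0.05 0 0 0 0; 0 0.0017 -0.1 0 0 0 0; 0 0.0017 -0.14 0 0 0 0; 0 0.0017 -0.165 0 0 0 0; 0 0.0017 -0.1725 0 0 0 0; 0 0.0017 -0.1725 0 0 0 0; 0 0.0017 -0.1725 0 0 0 0; 0 0.0017 -0.1725 0 0 0 0; 0 0.0017 -0.1725 0 0 0 1; 0 0.0017 -0.1725 0 0 0 1; 0 0.0017 -0.1725 0 0 0 1; 0 0.0017 -0.1725 0 0 0 1; 0 0.0017 -0.1725 0 0 0 1; 0 0.0017 -0.1725 0 0 0 1; 0 0.0017 -0.1725 0 0 0 1"}}

```text
t: 40.15
eef_pos: [0.5992, 0.1666, -0.0189]
tool_rot: [[-0.997, 0.081, 0.002], [0.081, 0.997, 0.0], [-0.002, 0.001, -1.0]]
contact_force: [-0.5, -0.5, 5.5]
grip_width: 0.059
finger_force: 67.5
```

>>> {"name": "servo_tool", "arguments": {"moves": "0 0 0.02 0 0 0 1; 0 0 0.07 0 0 0 1; 0 0 0.13 0 0 0 1; 0 -0.03 0.165 0 0 0 1; -0.01 -0.09 0.165 0 0 -0.03 1; -0.02 -0.15 0.165 0 0 -0.063 1; -0.03 -0.21 0.165 0 0 -0.063 1; -0.045 -0.27 0.165 0 0 -0.063 1; -0.06 -0.33 0.165 0 0 -0.063 1; -0.075 -0.39 0.165 0 0 -0.063 1; -0.09 -0.45 0.165 0 0 -0.063 1; -0.103 -0.5 0.165 0 0 -0.063 1; -0.103 -0.528 0.165 0 0 -0.063 1; -0.103 -0.528 0.165 0 0 -0.063 1; -0.103 -0.528 0.165 0 0 -0.063 1; -0.103 -0.528 0.165 0 0 -0.063 1; -0.103 -0.528 0.165 0 0 -0.063 1"}}

```text
t: 41.85
eef_pos: [0.5161, -0.2547, 0.1116]
tool_rot: [[-0.994, 0.111, -0.001], [0.111, 0.994, 0.001], [0.001, 0.001, -1.0]]
contact_force: [0.4, -0.1, -3.9]
grip_width: 0.0591
finger_force: 66.5
```

```bash
python3 chk.py .517 -.2558 -.113 .131
```

```text
41.9 [ 0.5162 -0.2548  0.1117] yaw 83.63 [-0.1  -0.15 -3.84] 0.0588
shell [ 0.5157 -0.2559 -0.1137] -6.52 iou 0.965 19727
shift share to it [-0.0006 -0.0014]
```

Held straight, 1 mm from the cell's centre. Lowering.

>>> {"name": "servo_tool", "arguments": {"moves": "0.0015 0 -0.05 0 0 0 1; 0.0015 0 -0.1 0 0 0 1; 0.0015 0 -0.13 0 0 0 1; 0.0015 0 -0.147 0 0 0 1; 0.0015 0 -0.147 0 0 0 1; 0.0015 0 -0.147 0 0 0 1; 0.0015 0 -0.147 0 0 0 1; 0.0015 0 -0.151 0 0 0 1; 0.0015 0 -0.155 0 0 0 1; 0.0015 0 -0.1565 0 0 0 1; 0.0015 0 -0.1565 0 0 0 1; 0.0015 0 -0.1565 0 0 0 1"}}

```text
t: 43.1
eef_pos: [0.5173, -0.256, -0.0133]
tool_rot: [[-0.994, 0.113, -0.0], [0.113, 0.994, 0.0], [0.0, 0.0, -1.0]]
contact_force: [-0.2, -0.1, -4.2]
grip_width: 0.0588
finger_force: 66.4
```

>>> {"name": "servo_tool", "arguments": {"moves": "0 0 -0.001 0 0 0 1; 0 0 -0.0017 0 0 0 1; 0 0 -0.0017 0 0 0 1; 0 0 -0.0017 0 0 0 0; 0 0 -0.0017 0 0 0 0; 0 0 -0.0017 0 0 0 0; 0 0 -0.0017 0 0 0 0; 0 0 0.01 0 0 0 0; 0 0 0.05 0 0 0 0; 0 0 0.1 0 0 0 0; 0 0.05 0.15 0 0 0.07 0; 0 0.11 0.165 0 0 0.07 0; 0 0.17 0.165 0 0 0.07 0; 0 0.23 0.165 0 0 0.07 0; -0.005 0.29 0.165 0 0 0.07 0; -0.01 0.34 0.165 0 0 0.07 0; -0.01 0.367 0.165 0 0 0.07 0; -0.01 0.367 0.165 0 0 0.07 0; -0.01 0.367 0.165 0 0 0.07 0; -0.01 0.367 0.165 0 0 0.07 0"}}

```text
t: 45.1
eef_pos: [0.5094, 0.0366, 0.119]
tool_rot: [[-0.997, 0.079, 0.0], [0.079, 0.997, -0.0], [-0.0, -0.0, -1.0]]
contact_force: [0.4, 0.0, -0.0]
grip_width: 0.0854
finger_force: 0.0
```

```bash
python3 chk.py .5095 .0374 -.075
```

```text
45.15 [0.5094 0.0365 0.1189] yaw 85.46 [ 0.39 -0.06  0.06] 0.0853
shell [ 0.5229  0.0346 -0.0816] -4.68 iou 0.987 4982
shift share to it [ 0.0169 -0.0024]
```

C is 13 mm further on than expected, so it may have been knocked. I'll estimate its leaf lean from the mask before taking it.

```bash
cat >> h.py <<'E'
def leanfit(c,p,z=0.):
    m=cv2.resize(greymask(c,p,z=z).astype(np.uint8),None,fx=4,fy=4,interpolation=0);out=[]
    import h
    co,si=np.cos(p[2]),np.sin(p[2])
    for L in np.arange(-.06,.2,.02):
        r=render(c,SHELL[:3],p,z);P=corners(SHELL[3:])[0].copy();d=P-[.024,0,.004]
        P[:,0]=.024+d[:,0]*np.cos(L)-d[:,2]*np.sin(L);P[:,2]=.004+d[:,2]*np.cos(L)+d[:,0]*np.sin(L)
        W=np.c_[P[:,0]*co-P[:,1]*si+p[0],P[:,0]*si+P[:,1]*co+p[1],P[:,2]+z]
        cv2.fillConvexPoly(r,cv2.convexHull(np.round(((proj(c,W)+.5)*4-.5)*16).astype(np.int32)),1,shift=4)
        out.append((round(float(L),2),round((r&m).sum()/(r|m).sum(),4)))
    return out
E
python3 - <<'E'
from h import *
from plant import bot
w=bot.camera("wrist");p,s,a=gfit(w,(.5229,.0346,-.0816));print(np.round(p,4),s);print(leanfit(w,p))
E
```

```text
[ 0.5229  0.0345 -0.083 ] 0.9877953294142504
[(-0.06, np.float64(0.9712)), (-0.04, np.float64(0.977)), (-0.02, np.float64(0.985)), (0.0, np.float64(0.9878)), (0.02, np.float64(0.9839)), (0.04, np.float64(0.9756)), (0.06, np.float64(0.9686)), (0.08, np.float64(0.961)), (0.1, np.float64(0.9524)), (0.12, np.float64(0.9442)), (0.14, np.float64(0.9366)), (0.16, np.float64(0.9289)), (0.18, np.float64(0.921))]
```

The lean is best fitted at 0, so the leaf is true and C was only knocked along. I'll grasp it.

>>> {"name": "servo_tool", "arguments": {"moves": "0.0169 -0.0024 -0.05 0 0 0 0; 0.0169 -0.0024 -0.1 0 0 0 0; 0.0169 -0.0024 -0.14 0 0 0 0; 0.0169 -0.0024 -0.165 0 0 0 0; 0.0169 -0.0024 -0.1735 0 0 0 0; 0.0169 -0.0024 -0.1735 0 0 0 0; 0.0169 -0.0024 -0.1735 0 0 0 0; 0.0169 -0.0024 -0.1735 0 0 0 0; 0.0169 -0.0024 -0.1735 0 0 0 1; 0.0169 -0.0024 -0.1735 0 0 0 1; 0.0169 -0.0024 -0.1735 0 0 0 1; 0.0169 -0.0024 -0.1735 0 0 0 1; 0.0169 -0.0024 -0.1735 0 0 0 1; 0.0169 -0.0024 -0.1735 0 0 0 1; 0.0169 -0.0024 -0.1735 0 0 0 1"}}

```text
t: 46.7
eef_pos: [0.5234, 0.0357, -0.019]
tool_rot: [[-0.997, 0.078, 0.002], [0.078, 0.997, 0.0], [-0.002, 0.0, -1.0]]
contact_force: [-1.5, -0.6, 4.6]
grip_width: 0.0592
finger_force: 66.4
```

>>> {"name": "servo_tool", "arguments": {"moves": "0 0 0.02 0 0 0 1; 0 0 0.07 0 0 0 1; 0 0 0.13 0 0 0 1; 0 -0.03 0.165 0 0 0 1; -0.02 -0.09 0.165 0 0 -0.03 1; -0.04 -0.15 0.165 0 0 -0.07 1; -0.06 -0.2 0.165 0 0 -0.07 1; -0.08 -0.26 0.165 0 0 -0.07 1; -0.1 -0.31 0.165 0 0 -0.07 1; -0.1075 -0.353 0.165 0 0 -0.07 1; -0.1075 -0.353 0.165 0 0 -0.07 1; -0.1075 -0.353 0.165 0 0 -0.07 1; -0.1075 -0.353 0.165 0 0 -0.07 1; -0.1075 -0.353 0.165 0 0 -0.07 1"}}

```text
t: 48.1
eef_pos: [0.4368, -0.2454, 0.1117]
tool_rot: [[-0.994, 0.111, -0.001], [0.111, 0.994, 0.001], [0.001, 0.001, -1.0]]
contact_force: [-0.0, 0.3, -4.1]
grip_width: 0.0589
finger_force: 67.0
```

```bash
python3 chk.py .4374 -.2467 -.113 .131
```

```text
48.15 [ 0.4369 -0.2455  0.1118] yaw 83.64 [ 0.7   0.36 -4.4 ] 0.0587
shell [ 0.4367 -0.2467 -0.117 ] -6.71 iou 0.929 20560
shift share to it [-0.0004 -0.0014]
```

>>> {"name": "servo_tool", "arguments": {"moves": "0.0008 0 -0.05 0 0 0 1; 0.0008 0 -0.1 0 0 0 1; 0.0008 0 -0.13 0 0 0 1; 0.0008 0 -0.147 0 0 0 1; 0.0008 0 -0.147 0 0 0 1; 0.0008 0 -0.147 0 0 0 1; 0.0008 0 -0.147 0 0 0 1; 0.0008 0 -0.151 0 0 0 1; 0.0008 0 -0.155 0 0 0 1; 0.0008 0 -0.1582 0 0 0 1; 0.0008 0 -0.1582 0 0 0 1; 0.0008 0 -0.1582 0 0 0 1"}}

```text
t: 49.35
eef_pos: [0.4374, -0.2467, -0.0147]
tool_rot: [[-0.994, 0.113, -0.0], [0.113, 0.994, 0.0], [0.0, 0.0, -1.0]]
contact_force: [-0.1, -0.6, -4.0]
grip_width: 0.059
finger_force: 67.2
```

>>> {"name": "servo_tool", "arguments": {"moves": "0 0 0 0 0 0 0; 0 0 0 0 0 0 0; 0 0 0 0 0 0 0; 0 0 0 0 0 0 0; 0 0 0 0 0 0 0; 0 0 0.01 0 0 0 0; 0 0 0.05 0 0 0 0; 0 0 0.1 0 0 0 0; 0.06 0 0.15 0 0 0 0; 0.12 0 0.2 0 0 0 0; 0.18 0 0.25 0 0 0 0; 0.24 0 0.28 0 0 0 0; 0.24 0 0.28 0 0 0 0; 0.24 0 0.28 0 0 0 0; 0.24 0 0.28 0 0 0 0; 0.24 0 0.28 0 0 0 0"}}

```text
t: 50.95
eef_pos: [0.6278, -0.2464, 0.2084]
tool_rot: [[-0.994, 0.113, -0.003], [0.113, 0.994, 0.001], [0.003, 0.001, -1.0]]
contact_force: [-0.0, -0.1, -0.1]
grip_width: 0.0856
finger_force: 0.0
```

Run:
```python
from h import *
from plant import bot
w=bot.camera("wrist");o=bot.get_obs();print(o["t"],np.round(o["eef_pos"],4),np.round(o["contact_force"],2),o["grip_width"])
ca,sa=np.cos(-.1134),np.sin(-.1134)
for n,p0 in(("A",(.5964,-.2649,-.113)),("B",(.5169,-.2558,-.113)),("C",(.4374,-.2467,-.113))):
    p,s,a=gfit(w,p0,z=.004);d=p[:2]-[.511,-.3075];print(n,np.round(p,4),round(s,3),"in tray mm",np.round([d[0]*ca+d[1]*sa,-d[0]*sa+d[1]*ca],4)*1e3,[x for x in leanfit(w,p,.004) if x[1]>s-.008])
for n in("top","side"):
    c=bot.camera(n)
    for r in find(bot,c,"square_mid",(.506,.449,.015),25): p,s=fit([(c,r["mask"])],SQUARE,(.506,.449,.32),.003);print("sq",n,np.round(p,4),s)
im=np.vstack([cv2.resize(w["pixels"],(800,600))[:330],cv2.resize(c["pixels"][90:170,100:420],(800,200))])[:,:,::-1]
cv2.imwrite("pics/w11.png",im)
```

```text
51.0 [ 0.6277 -0.2465  0.2084] [-0.69 -0.45 -0.09] 0.0857693293998271
A [ 0.5958 -0.2666 -0.1134] 0.977 in tray mm [79.6 50.2] [(0.0, np.float64(0.9772)), (0.02, np.float64(0.9771))]
B [ 0.5166 -0.2573 -0.1166] 0.98 in tray mm [-0.1 50.5] [(0.0, np.float64(0.9798)), (0.02, np.float64(0.9798)), (0.04, np.float64(0.9798)), (0.06, np.float64(0.9798)), (0.08, np.float64(0.9798)), (0.1, np.float64(0.9798)), (0.12, np.float64(0.9798)), (0.14, np.float64(0.9798)), (0.16, np.float64(0.9798)), (0.18, np.float64(0.9798))]
C [ 0.4355 -0.2473 -0.142 ] 0.964 in tray mm [-81.8  51.3] [(-0.06, np.float64(0.9641)), (-0.04, np.float64(0.9641)), (-0.02, np.float64(0.9641)), (0.0, np.float64(0.9641)), (0.02, np.float64(0.9641)), (0.04, np.float64(0.9641)), (0.06, np.float64(0.9641)), (0.08, np.float64(0.9641)), (0.1, np.float64(0.9641)), (0.12, np.float64(0.9641)), (0.14, np.float64(0.9641)), (0.16, np.float64(0.9641)), (0.18, np.float64(0.9641))]
sq top [0.507  0.4517 0.305 ] 0.8956262425447317
```

View pics/w11.png

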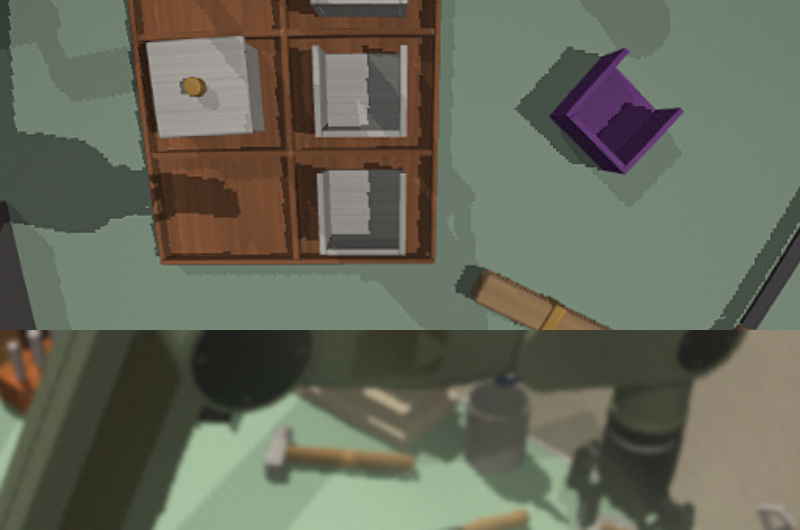

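The three shells stand in the left column of the tray, at (360,8), (360,90) and (362,210) in the picture, clear of the walls. The finished box at (200,88) is undisturbed, and the fit to the top picture puts the square on its pad. I'll hand in.

```bash
python3 -c "
from plant import bot
print(bot.finish_job())"
```

```text
the job is handed in; nothing more can be done
None
```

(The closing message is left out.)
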